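# Pack and tally donated kitchenware

## Task

Pack the lunch-box set squarely in the yellow packing jig, blue box at the bottom, then every white tray there is, red lid on top, and log it by swinging the tally counter's lever right to its stop and letting it spring back. Only then slide the red casserole along the table, without lifting it, until it stands wholly on the round mat, and log that too with another full swing of the lever, released again. Leave the mug, the jar and the tin where they stand.

Things in the scene. Friction and masses are not known exactly. Their poses are not given: they have to be found in the camera images.
- base_box: blue deep bottom box of the stacking lunch-box set, closed flat top, 84 mm along its x, 56 mm along its y, 30 mm high; origin at the centre of its underside
- tray1: white shallow tray with a green rim and closed flat top, one of one to three identical trays (absent ones read None), 84 mm along its x, 56 mm along its y, 20 mm high; origin at the centre of its underside
- tray2: white shallow tray with a green rim and closed flat top, one of one to three identical trays (absent ones read None), 84 mm along its x, 56 mm along its y, 20 mm high; origin at the centre of its underside
- tray3: white shallow tray with a green rim and closed flat top, one of one to three identical trays (absent ones read None), 84 mm along its x, 56 mm along its y, 20 mm high; origin at the centre of its underside
- lid: red lid of the set: a flat plate 84 mm along its x, 56 mm along its y, 12 mm thick, with a black upright grip ridge on top, 56 mm along x, 18 mm wide in y, from 12 to 32 mm above the underside; origin at the centre of the underside
- jig: packing jig fixed to the table: a plywood plate 118 x 94 x 6 mm with four yellow L-shaped corner guides up to 77 mm above the table, forming a pocket 89 mm along its x and 61 mm along its y, with flared tops; each guide's legs reach 14 mm along the sides, the middles of all four sides are open (about 60 mm along the long sides, for fingers); origin at the centre of its underside
- jig_floor (a point): centre of the pocket's floor, 6 mm above the table, where the bottom box stands
- lever_pivot (a point): point on the vertical pivot axis of the tally counter's lever, 90 mm above the table; the counter is a grey box 80 x 100 mm, 55 mm high, fixed to the table, with four white number windows in its front, x pointing from front to back of it
- lever_knob (a point): middle of the upright red knob (16 mm thick, from 66 to 106 mm above the table) on the free end of the counter's steel advance lever, 85 mm from the pivot axis; the lever arm is a flat bar 62 to 68 mm above the table that overhangs the counter's front
- advance_lever (a joint): angle of the sprung advance lever in rad: 0 at rest, 1.1 at its stop; it grows as the knob swings clockwise seen from above (from the robot's right to its left); the spring needs about 3 N at the knob and brings the lever home when it is let go
- casserole: round red casserole with its lid on (one piece), 140 mm diameter, rim 52 mm high, brass lid knob up to 78 mm, about 0.85 kg; origin at the centre of its underside
- mat_spot: thin flat round mat, grey with a blue border, 180 mm diameter, lying flush on the table; origin at its centre
- mug: white mug, 76 mm diameter, 85 mm high, bystander; origin at the centre of its underside
- jar: amber jar, 66 mm diameter, 95 mm high, bystander; origin at the centre of its underside
- tin: steel tin, 68 mm diameter, 80 mm high, bystander; origin at the centre of its underside
Things that resemble listed ones, but are neither listed nor needed, are in the scene too. What is shaped like the tray2 but pink is not meant.

How it is judged:
By the outcome, as a careful person would: the job done as asked, in the order asked, and still so for the second after the job is handed in, with the robot touching nothing.
Of tray1, tray2, tray3 only 1 to 3 are there at a start; the rules pass over those that are not, and their reading is None.
At some moment in a run one of casserole may be knocked a few centimetres aside while the robot is not near it.
Once in a run the grip may slacken for a moment while it holds something.
It also fails if it takes over 210 s, if anything falls off the work surface, if the arm or the gripper's body presses on something with over 40 N, if the wrist force passes 120 N, or if a joint passes its speed limit or range.

## Robot

A 7-joint arm with a two-finger parallel gripper is mounted at the origin on the work surface. World frame = base frame: x ahead of the robot, y to its left, z up, the work surface at z = 0. Lengths are in m, angles in rad, forces in N, time in s.
With the tool pointing down it reaches from about 0.425 to 0.875 m from the base axis. Payload 4.7 kg.
Tool frame: the origin (TCP) lies on the mounting face of the last link; the fingertips stand 182 mm ahead of it and the grasp point (between the pads) lies 164 mm ahead of it; x points along the fingers, y is the direction in which the jaws open and shut, and the axes are right-handed (so a half turn about x gives the same grasp; the last joint's range is limited). The gripper opens to 87 mm and grips with 3 to 60 N. Pads are 19 mm wide; open, the fingers measure 117 mm over their backs; the gripper's body (75 mm by 190 mm) begins 51 mm behind the grasp point.
Start: joints at [-1.146, 0.321, -0.07, 1.45, 0.023, 1.371, -0.057], TCP at [0.26, 0.596, 0.405] pointing down, gripper open.
Joint ranges: [-2.86, 2.86], [-0.3, 2.09], [-1.38, 1.24], [0.06, 2.45], [-1.56, 4.7], [0.09, 2.05], [-2.69, 2.69]. Speed limits (rad/s): [2.57, 2.57, 3.14, 3.14, 3.14, 3.14, 3.14].

## Interface

Orientations are given as a rotation vector (axis times angle).
In Python, from bench import monitor, get_image, ctrl gives the robot as it stands.
- The arm moves only by the shell command python3 -m creep 'ROWS' [FORCE]. ROWS is JSON, a list of rows, each a list of 7 numbers: the shift along the tool's x, y, z in mm, then the turn, a rotation vector about the tool's x, y, z in rad, then the finger opening in mm, from 0 to 87. A call has 1 to 5 rows; each row shifts and turns the commanded pose from where the row before left it, along the tool's axes as they then stand; what a row does not reach is not made up. A row lasts 1/10 s, in which the tool goes at most 50 mm and 8.59 degrees, less where a joint would pass 70% of its speed; a pose out of reach is approached as far as the arm can. A call is refused whole if a number of a shift passes 50 or a number of a turn 0.15, either way. A call with a gripper value outside its range is refused whole. The fingers move at their own pace and stop on an object; FORCE is the grip in N (left out, the last holds). Time passes only in rows, so rows that do not move let the fingers close. It gives the time, the measured TCP pose, the force and the opening at its end, in the units of the state.
- monitor.get_state(): the state, without advancing time (a new reading comes with each control period).
- get_image(name): name is "side" or "top" or "wrist"; returns a dict with "img" (400x640x3 uint8, red, green, blue), "mtx" (3x3 intrinsics, pixels), "view" (4x4, takes a point from world to camera coordinates). Camera axes: x right, y up, looking along -z (the intrinsics and any distortion apply to the point x, -y, -z); pixel columns grow to the right and rows downward; lengths in m; the calibration is good to about 2 mm. A picture is of the moment at which its call begins. There is no depth.
- ctrl.close_job(): hands the job in, once; it reports no verdict.
The state is a dict: "time": time; "joint_positions": joint angles; "qd": joint speeds; "joint_torque": joint torques, N m; "position": TCP position; "tool_rot": TCP orientation; "ft_force": force on the tool from outside, world axes, zero at the start; "torque": the same for the moment, N m; "grip_width": opening from 0.0 (shut) to 1.0 (fully open).
Only numpy, scipy, OpenCV 4.12 (cv2) and the standard library are available. Lean on these libraries where they do the work, as an engineer would, in place of code of your own. Each camera call takes 0.05 s, during which the arm holds its last target.

## Working session

There is one attempt and no reset: what is moved stays moved. The work goes in short steps, Python scripts to look and compute and a shell command to move; the robot and the scene stay as the last step left them, time stands still between calls to the robot, and variables do not carry over. Pictures are saved under pics/ and viewed, and the job is handed in when it is done.

```bash
ls; mkdir -p pics
python3 - <<'E'
from bench import monitor,get_image
import cv2
print(monitor.get_state())
for n in("side","top","wrist"):
    d=get_image(n); cv2.imwrite(f"pics/{n}0.png",d["img"][:,:,::-1]); print(n,d["mtx"].tolist(),d["view"].round(4).tolist(),[k for k in d])
E
```

```text
pics
{'time': 0.0, 'joint_positions': array([-1.1459106 ,  0.32184743, -0.07008347,  1.45169825,  0.02256577,
        1.37079031, -0.05691575]), 'qd': array([-8.37903581e-04, -1.38176805e-03,  1.01299222e-04, -1.38602774e-03,
        1.10566630e-03,  6.51539770e-05,  2.13159239e-04]), 'joint_torque': array([ 7.61407173e-04, -4.91290677e+01, -4.03166050e-01, -3.12531424e+01,
       -6.36495254e-02,  4.37367812e-02,  1.98516468e-04]), 'position': array([0.25950567, 0.59572303, 0.40363361]), 'tool_rot': array([ 0.32070542,  1.54700882, -0.3237516 ]), 'ft_force': array([ 0.79365196, -0.33467334,  0.0305704 ]), 'torque': array([0.01306726, 0.05971191, 0.04649558]), 'grip_width': 0.999058029397132}
side [[406.25289535037734, 0.0, 316.53338250085596], [0.0, 406.25289535037734, 194.54820319899306], [0.0, 0.0, 1.0]] [[0.8841, -0.4668, 0.022, -0.5112], [0.296, 0.5957, 0.7466, -0.257], [-0.3616, -0.6536, 0.6649, -0.8468], [0.0, 0.0, 0.0, 1.0]] ['img', 'mtx', 'view']
top [[425.73125006466137, 0.0, 313.75856620843126], [0.0, 425.73125006466137, 193.12016188634433], [0.0, 0.0, 1.0]] [[0.029, -0.9994, 0.0186, 0.0359], [0.9869, 0.0315, 0.1581, -0.5837], [-0.1586, 0.0138, 0.9873, -1.1737], [0.0, 0.0, 0.0, 1.0]] ['img', 'mtx', 'view']
wrist [[293.00557568999426, 0.0, 313.85027137317576], [0.0, 293.00557568999426, 201.44510289504638], [0.0, 0.0, 1.0]] [[0.4001, 0.9165, -0.003, -0.6493], [-0.881, 0.3837, -0.2768, 0.0346], [-0.2526, 0.1134, 0.9609, -0.3915], [0.0, 0.0, 0.0, 1.0]] ['img', 'mtx', 'view']
```

View pics/top0.png

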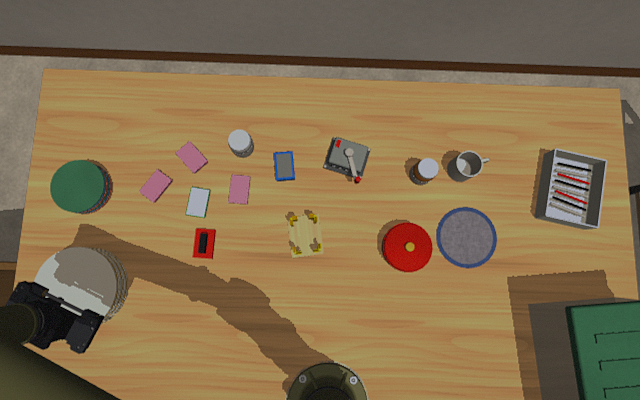

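View pics/side0.png

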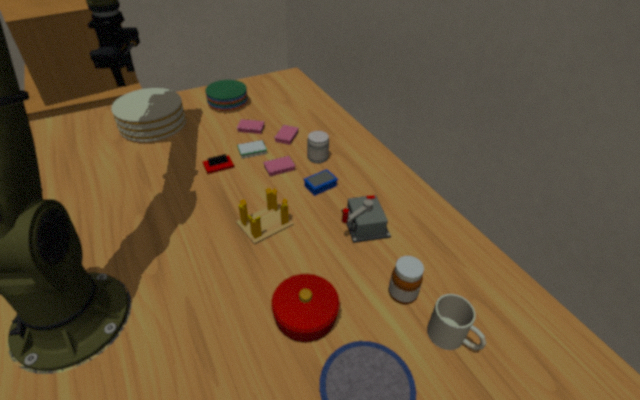

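View pics/wrist0.png

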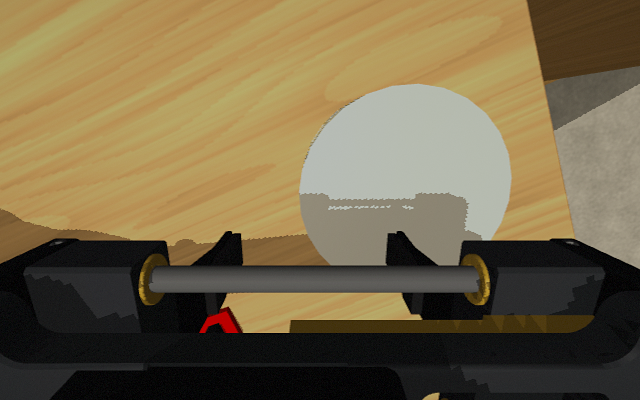

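```bash
cat > h.py <<'E'
import numpy as np, cv2
from bench import monitor,get_image
from scipy.spatial.transform import Rotation as R
def w2p(d,P):
    P=np.atleast_2d(P); c=(d["view"]@np.c_[P,np.ones(len(P))].T)[:3]
    q=d["mtx"]@np.array([c[0],-c[1],-c[2]]); return (q[:2]/q[2]).T
def p2w(d,px,z):
    px=np.atleast_2d(px).astype(float); r=np.linalg.inv(d["mtx"])@np.c_[px,np.ones(len(px))].T
    r=np.array([r[0],-r[1],-r[2]]); Rt=d["view"][:3,:3]; o=-Rt.T@d["view"][:3,3]; v=Rt.T@r
    s=(z-o[2])/v[2]; return (o[:,None]+v*s).T
def rect(d,mask,z):
    "centre,long,short(mm),yaw deg of long side of biggest blob at height z"
    cs,_=cv2.findContours(mask.astype(np.uint8),cv2.RETR_EXTERNAL,cv2.CHAIN_APPROX_NONE)
    out=[]
    for c in sorted(cs,key=cv2.contourArea)[::-1][:4]:
        if cv2.contourArea(c)<60: continue
        w=p2w(d,c[:,0,:],z)[:,:2]*1000
        (cx,cy),(a,b),t=cv2.minAreaRect(w.astype(np.float32))
        if b>a:a,b,t=b,a,t+90
        out.append((c[:,0].mean(0).round(),[round(x,1) for x in(cx,cy,a,b,(t+90)%180-90)]))
    return out
def pose():
    s=monitor.get_state(); M=R.from_rotvec(s["tool_rot"]).as_matrix(); p=s["position"]*1000
    return s,p,M
def plan(gx,gy,tipz,yaw=None):
    """to fingertip (mm) at gx,gy,tipz, tool x down, tool y at yaw (deg, mod 180). prints shift in current tool axes & turn"""
    s,p,M=pose(); tip=p+182*M[:,0]
    cy=np.degrees(np.arctan2(M[1,1],M[0,1]))
    if yaw is None: yaw=cy
    dy=(yaw-cy+90)%180-90
    y=np.radians(cy+dy); T=np.array([[0,0,-1],[np.cos(y),np.sin(y),0],[0,0,0]],float); T[2]=np.cross(T[0],T[1]); T=T.T
    tr=R.from_matrix(M.T@T).as_rotvec()
    tcp=np.array([gx,gy,tipz])-182*T[:,0]
    print("t",round(s["time"],2),"tip",tip.round(1),"yaw",round(cy,1),"down",M[:,0].round(3),"F",s["ft_force"].round(1),"w",round(s["grip_width"]*87,1),"j",s["joint_positions"].round(2))
    print(" tool-axis tcp shift (before turn)",(M.T@(tcp-p)).round(1),"after turn",(T.T@(tcp-p)).round(1),"turn",tr.round(3))
E
python3 - <<'E'
from h import *
d=get_image("top"); im=d["img"]; h=cv2.cvtColor(im,cv2.COLOR_RGB2HSV); H,S,V=h[...,0],h[...,1],h[...,2]
X,Y=np.meshgrid(range(640),range(400))
box=lambda a,b,c,e:(X>a)&(X<b)&(Y>c)&(Y<e)
print("blue",rect(d,(H>100)&(H<125)&(S>110)&box(260,310,140,190),.03))
print("tray",rect(d,((S<70)&(V>130)|(H>40)&(H<95)&(S>60))&box(178,220,180,222),.02))
print("pink",rect(d,(H>150)&(H<175)&(S>60)&box(130,260,130,215),.02))
print("lid",rect(d,((H<6)|(H>174))&(S>150)&box(180,230,220,265),.012))
print("cass",rect(d,((H<6)|(H>174))&(S>150)&box(370,440,210,280),.05))
print("mat",rect(d,(H>100)&(H<125)&(S>90)&box(425,505,200,275),.0))
print("jig",p2w(d,[(304,233)],.006))
print("knob",p2w(d,[(358,180)],.106),"piv",p2w(d,[(350,152)],.09))
a=im[120:280,130:400]; cv2.imwrite("pics/c1.png",cv2.resize(a[:,:,::-1],None,fx=2.9,fy=2.9,interpolation=cv2.INTER_CUBIC))
s=get_image("side");a=s["img"][70:250,190:400]; cv2.imwrite("pics/c2.png",cv2.resize(a[:,:,::-1],None,fx=3.3,fy=3.3,interpolation=cv2.INTER_CUBIC))
plan(400,300,200)
E
```

```text
blue [(array([284., 165.]), [664.3, 143.4, 84.7, 54.2, 7.2])]
tray [(array([198., 202.]), [549.6, 389.7, 82.3, 57.7, -7.7])]
pink [(array([155., 186.]), [594.3, 515.2, 82.3, 56.8, -34.7]), (array([239., 189.]), [592.4, 271.7, 82.6, 55.0, -3.2]), (array([191., 157.]), [683.6, 417.0, 84.1, 54.1, 44.2])]
lid [(array([204., 243.]), [432.8, 365.1, 82.4, 56.3, -2.0])]
cass [(array([407., 247.]), [438.1, -212.6, 138.1, 135.8, 64.8])]
mat [(array([466., 237.]), [472.7, -400.2, 175.0, 173.1, -88.2])]
jig [[0.47012148 0.0780822  0.006     ]]
knob [[ 0.61295781 -0.06574304  0.106     ]] piv [[ 0.69540424 -0.0441401   0.09      ]]
t 0.25 tip [259.5 595.7 222.2] yaw 66.5 down [-0.    -0.001 -1.   ] F [-0.4  0.5  0.5] w 86.8 j [-1.15  0.32 -0.07  1.45  0.02  1.37 -0.06]
 tool-axis tcp shift (before turn) [  22.4 -215.1  246.9] after turn [  22.2 -215.2  246.9] turn [0.    0.    0.001]
```

View pics/c1.png

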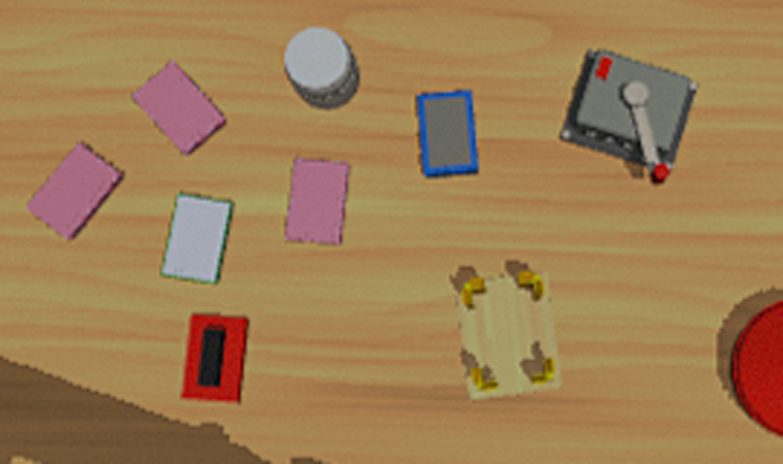

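View pics/c2.png

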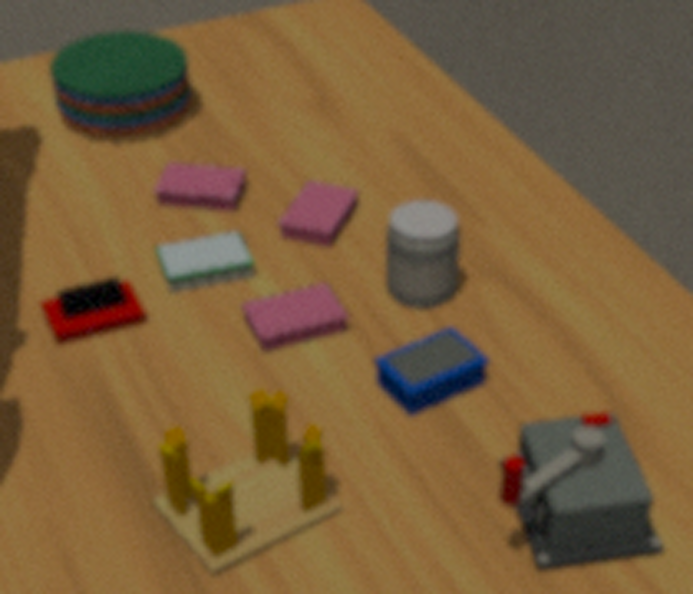

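Run:
```python
from h import *
d=get_image("wrist"); s,p,M=pose(); V=d["view"]; o=-V[:3,:3].T@V[:3,3]*1000
print("cam in tool",(M.T@(o-p)).round(1),"axes in tool\n",(V[:3,:3]@M).round(3))
# jig plate corners from crop
t=get_image("top"); c=np.array([(456,293),(548,272),(561,384),(473,398)])/2.9+[130,120]
w=p2w(t,c,.006)[:,:2]*1000; print(w.round(1),w.mean(0), cv2.minAreaRect(w.astype(np.float32)))
plan(650,150,180,-82.8); plan(470,78,200,-80)
```

```text
cam in tool [ 20.1   0.7 -74.7] axes in tool
 [[ 0.002  1.     0.001]
 [ 0.277  0.    -0.961]
 [-0.961  0.002 -0.277]]
[[503.6 128.2]
 [527.7  36. ]
 [415.7  19.9]
 [399.4 107.3]] [461.59312985  72.85148691] ((463.4112854003906, 72.30020141601562), (113.03105926513672, 95.12750244140625), 10.627498626708984)
t 0.35 tip [259.6 595.8 222.5] yaw 66.5 down [-0. -0. -1.] F [0.7 0.7 0.6] w 86.8 j [-1.15  0.32 -0.07  1.45  0.02  1.37 -0.06]
 tool-axis tcp shift (before turn) [  42.6 -252.9  536. ] after turn [  42.5 -491.3  331.5] turn [-0.536 -0.     0.   ]
t 0.35 tip [259.6 595.8 222.5] yaw 66.5 down [-0. -0. -1.] F [0.7 0.7 0.6] w 86.8 j [-1.15  0.32 -0.07  1.45  0.02  1.37 -0.06]
 tool-axis tcp shift (before turn) [  22.7 -390.8  399.7] after turn [  22.5 -546.6  117.3] turn [-0.585 -0.     0.   ]
```

```bash
python3 -c "
from h import *
plan(510,85,215,99)"
python3 -m creep '[[0,0,0,-0.142,0,0,87],[0,0,0,-0.142,0,0,87],[0,0,0,-0.142,0,0,87],[0,0,0,-0.142,0,0,87]]'
python3 -c "
from h import *
plan(510,85,215,99)"
```

```text
t 0.35 tip [259.6 595.8 222.5] yaw 66.5 down [-0. -0. -1.] F [0.7 0.7 0.6] w 86.8 j [-1.15  0.32 -0.07  1.45  0.02  1.37 -0.06]
 tool-axis tcp shift (before turn) [   7.7 -368.4  433.6] after turn [   7.5 -543.8  167.4] turn [-0.568 -0.     0.   ]
time: 0.75
position: [0.2596, 0.5959, 0.4048]
tool_rot: [-0.128, 1.567, 0.128]
ft_force: [0.2, 0.2, -0.3]
grip_width: 0.999
t 0.75 tip [259.6 595.9 222.8] yaw 99.3 down [ 0. -0. -1.] F [ 0.2  0.2 -0.3] w 86.9 j [-1.09  0.32 -0.14  1.45  0.05  1.37  0.5 ]
 tool-axis tcp shift (before turn) [   7.8 -544.8  164.1] after turn [   7.8 -543.8  167.4] turn [0.006 0.    0.   ]
```

```bash
python3 -m creep '[[0,-45,13.7,0,0,0,87],[0,-45,13.7,0,0,0,87],[0,-45,13.7,0,0,0,87],[0,-45,13.7,0,0,0,87],[0,-45,13.7,0,0,0,87]]'
python3 -m creep '[[0,-45,13.7,0,0,0,87],[0,-45,13.7,0,0,0,87],[0,-45,13.7,0,0,0,87],[0,-45,13.7,0,0,0,87],[0,-45,13.7,0,0,0,87]]'
python3 -m creep '[[0,-47,14,0,0,0,87],[0,-47,14,0,0,0,87],[0,0,0,0,0,0,87],[0,0,0,0,0,0,87]]'
python3 -c "
from h import *
plan(510,85,215,99)
d=get_image('wrist');cv2.imwrite('pics/w1.png',d['img'][:,:,::-1])
d=get_image('top');cv2.imwrite('pics/t1.png',d['img'][:,:,::-1])"
```

```text
time: 1.25
position: [0.3631, 0.3825, 0.405]
tool_rot: [-0.123, 1.567, 0.124]
ft_force: [0.4, 0.1, -0.7]
grip_width: 0.998
time: 1.75
position: [0.4658, 0.171, 0.4051]
tool_rot: [-0.123, 1.566, 0.124]
ft_force: [0.7, 0.5, 0.2]
grip_width: 1.002
time: 2.15
position: [0.508, 0.0833, 0.4048]
tool_rot: [-0.12, 1.567, 0.121]
ft_force: [-1.5, -0.0, -1.2]
grip_width: 1.0
t 2.15 tip [508.   83.4 222.8] yaw 98.8 down [-0.     0.001 -1.   ] F [-1.5 -0.  -1.2] w 87.0 j [-0.51  0.03  0.3   1.79 -0.01  1.32  1.52]
 tool-axis tcp shift (before turn) [7.8 1.4 2.3] after turn [7.8 1.4 2.3] turn [-0.003  0.    -0.001]
```

View pics/w1.png

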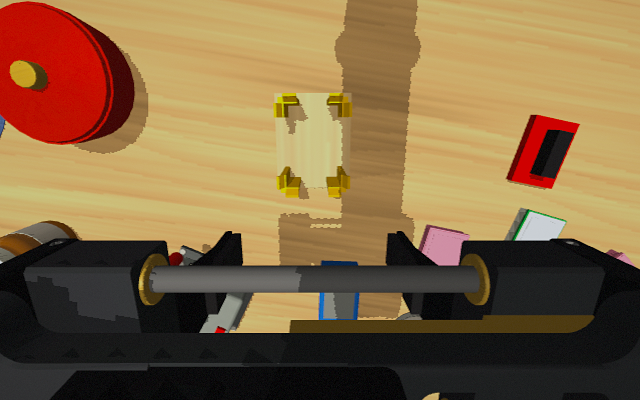

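View pics/t1.png

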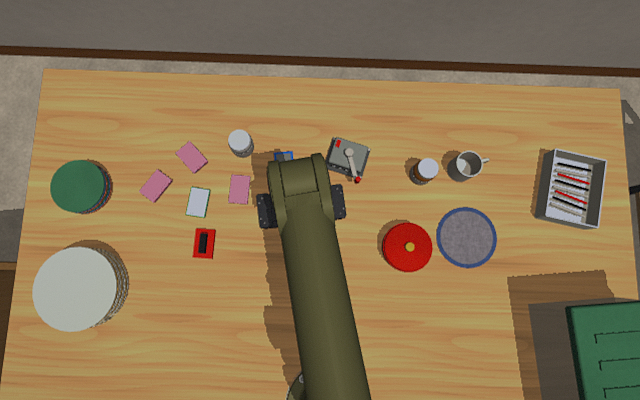

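Run:
```python
import cv2
a=cv2.imread("pics/w1.png")[80:210,260:370]
cv2.imwrite("pics/c3.png",cv2.resize(a,None,fx=4.6,fy=4.6,interpolation=cv2.INTER_CUBIC))
```

```text
(no output)
```

View pics/c3.png

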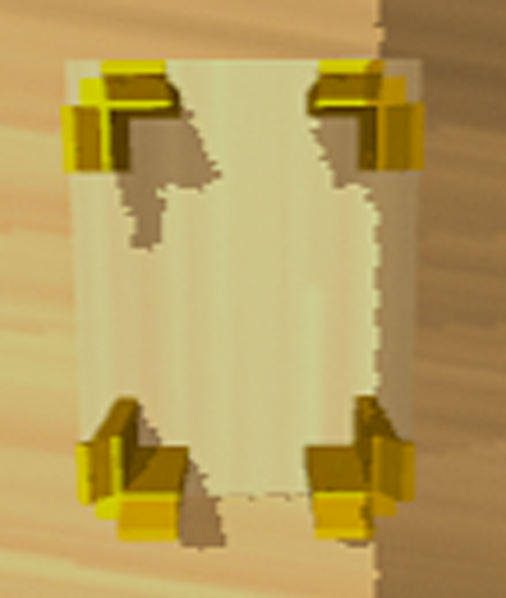

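```bash
cat > jig.py <<'E'
from h import *
E
python3 - <<'E'
from h import *
d=get_image("wrist")
c=(np.array([(64.5,60),(422,60),(410,497),(82.5,497)])+.5)/4.6-.5+[260,80]
w=p2w(d,c,.006)[:,:2]*1000
print(w.round(1),w.mean(0).round(1))
e=[w[1]-w[0],w[2]-w[1],w[3]-w[2],w[0]-w[3]]
print([ (round(np.hypot(*v),1),round(np.degrees(np.arctan2(v[1],v[0])),1)) for v in e])
# blob test other objects in wrist
plan(650,150,180,97.2)
E
```

```text
[[413.1  21.1]
 [398.2 114.3]
 [515.1 133.7]
 [530.   40.4]] [464.1  77.4]
[(np.float64(94.5), np.float64(99.1)), (np.float64(118.5), np.float64(9.4)), (np.float64(94.5), np.float64(-80.9)), (np.float64(118.5), np.float64(-170.6))]
t 2.3 tip [507.2  86.3 222.7] yaw 99.2 down [-0.     0.001 -1.   ] F [ 0.9  0.3 -0.3] w 87.1 j [-0.51  0.03  0.3   1.79 -0.01  1.32  1.52]
 tool-axis tcp shift (before turn) [ 42.7  40.2 151.1] after turn [ 42.7  45.4 149.6] turn [ 0.034 -0.    -0.001]
```

Run:
```python
from h import *
for i in range(3):
    d=get_image("wrist"); plan(650,150,180,97.2)
    V=d["view"]; o=-V[:3,:3].T@V[:3,3]*1000; print(o.round(1))
```

```text
t 2.35 tip [507.2  86.3 222.7] yaw 99.2 down [-0.  0. -1.] F [-0.4  0.6 -0.7] w 87.0 j [-0.51  0.03  0.3   1.79 -0.01  1.32  1.52]
 tool-axis tcp shift (before turn) [ 42.7  40.1 151.1] after turn [ 42.7  45.4 149.6] turn [ 0.035 -0.    -0.   ]
[433.8  74.4 384.8]
t 2.4 tip [507.3  86.1 222.8] yaw 99.2 down [-0.  0. -1.] F [-0.  -0.2 -0.5] w 87.1 j [-0.51  0.03  0.3   1.79 -0.01  1.32  1.52]
 tool-axis tcp shift (before turn) [ 42.8  40.3 151.1] after turn [ 42.8  45.5 149.6] turn [ 0.035 -0.    -0.   ]
[433.8  74.4 384.8]
t 2.45 tip [507.3  85.9 222.8] yaw 99.2 down [ 0.  0. -1.] F [ 0.7  0.8 -0.1] w 87.1 j [-0.51  0.03  0.3   1.79 -0.01  1.32  1.52]
 tool-axis tcp shift (before turn) [ 42.8  40.6 151. ] after turn [ 42.8  45.8 149.6] turn [ 0.034  0.    -0.   ]
[433.8  74.3 384.8]
```

```bash
python3 -m creep '[[0,10,45,0,0,0,87],[0,10,45,0,0,0,87],[8,10,45,0,0,0,87],[8,10,45,0,0,0,87],[4,0,15,0.03,0,0,87]]'
python3 -m creep '[[0,0,0,0,0,0,87],[0,0,0,0,0,0,87],[0,0,0,0,0,0,87]]'
python3 -c "
from h import *
plan(664,143,100,97.2)
d=get_image('wrist');cv2.imwrite('pics/w2.png',d['img'][:,:,::-1])"
```

```text
time: 2.95
position: [0.6961, 0.1588, 0.3815]
tool_rot: [-0.103, 1.57, 0.104]
ft_force: [-0.3, -0.0, -0.2]
grip_width: 1.003
time: 3.25
position: [0.6933, 0.1543, 0.3857]
tool_rot: [-0.1, 1.568, 0.101]
ft_force: [-0.0, -0.1, -0.0]
grip_width: 0.996
t 3.25 tip [693.4 154.4 203.7] yaw 97.3 down [ 0.  0. -1.] F [-0.  -0.1 -0. ] w 86.6 j [-0.47  0.47  0.31  1.32 -0.14  1.38  1.53]
 tool-axis tcp shift (before turn) [103.7  -7.5 -30.5] after turn [103.7  -7.5 -30.5] turn [ 0.002  0.001 -0.   ]
```

View pics/w2.png

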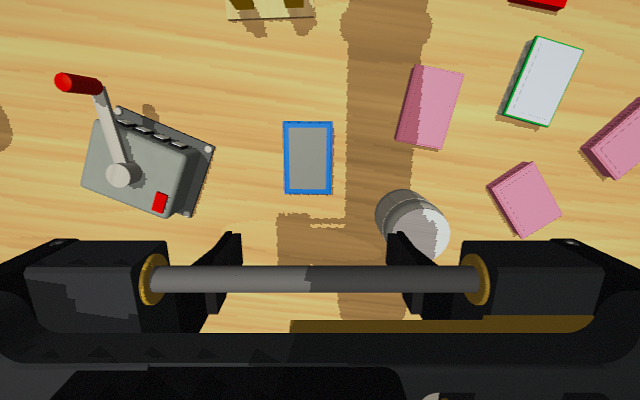

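Run:
```python
from h import *
d=get_image("wrist"); im=d["img"]; h=cv2.cvtColor(im,cv2.COLOR_RGB2HSV); H,S,V=h[...,0],h[...,1],h[...,2]
X,Y=np.meshgrid(range(640),range(400))
box=lambda a,b,c,e:(X>a)&(X<b)&(Y>c)&(Y<e)
print("blue",rect(d,(H>98)&(H<125)&(S>110)&box(275,340,115,205),.03))
# tray top face green rim: 
m=(H>40)&(H<95)&(S>60)|(S<60)&(V>130)
print("tray",rect(d,m&box(490,590,25,130),.02))
k=(((H<6)|(H>174))&(S>120)).astype(np.uint8)
for nm,(x,y),z in(("knobtop",(62,81),.106),("knobtop2",(66,82),.106),("cap",(124,174),.09)): print(nm,p2w(d,[(x,y)],z).round(4))
a=im[20:240,40:220];cv2.imwrite("pics/c4.png",cv2.resize(a[:,:,::-1],None,fx=2.7,fy=2.7,interpolation=cv2.INTER_CUBIC))
a=im[20:140,480:600];cv2.imwrite("pics/c5.png",cv2.resize(a[:,:,::-1],None,fx=4,fy=4,interpolation=cv2.INTER_CUBIC))
```

```text
blue [(array([307., 157.]), [665.5, 143.1, 82.4, 54.8, 7.0])]
tray [(array([542.,  81.]), [551.9, 387.7, 83.7, 57.7, -7.4])]
knobtop [[ 0.6174 -0.0653  0.106 ]]
knobtop2 [[ 0.6178 -0.0621  0.106 ]]
cap [[ 0.6943 -0.0286  0.09  ]]
```

View pics/c4.png

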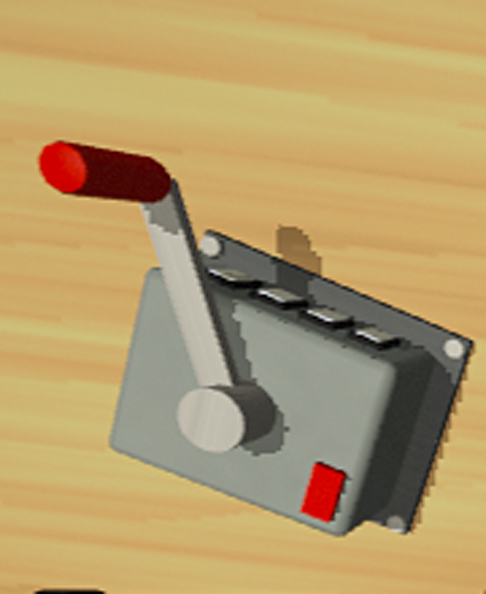

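View pics/c5.png

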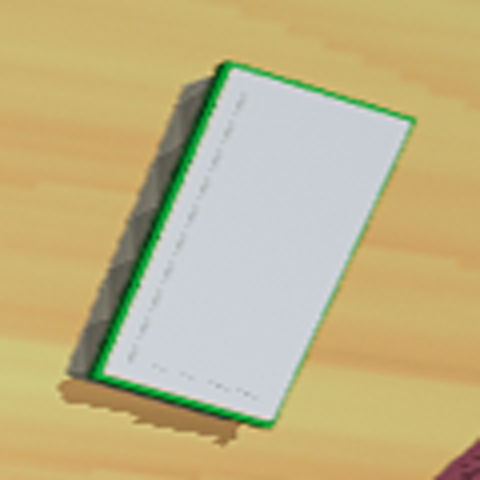

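```bash
python3 -m creep '[[20,-7,-29,0,0,0,87],[40,0,0,0,0,0,87],[40,0,0,0,0,0,87],[40,0,0,0,0,0,87],[0,0,0,0,0,0,87]]'
python3 -m creep '[[0,0,0,0,0,0,87],[0,0,0,0,0,0,87],[0,0,0,0,0,0,87]]'
python3 -c "
from h import *
plan(665,143.2,8,97.0)"
```

```text
time: 3.85
position: [0.663, 0.1435, 0.2394]
tool_rot: [-0.101, 1.579, 0.099]
ft_force: [-1.1, 0.4, -0.9]
grip_width: 1.003
time: 4.15
position: [0.6673, 0.144, 0.2481]
tool_rot: [-0.099, 1.563, 0.101]
ft_force: [-0.5, -0.1, 0.6]
grip_width: 1.0
t 4.15 tip [668.2 144.3  66.1] yaw 97.3 down [ 0.005  0.001 -1.   ] F [-0.5 -0.1  0.6] w 87.0 j [-0.47  0.5   0.29  1.55 -0.16  1.11  1.55]
 tool-axis tcp shift (before turn) [58.1 -0.5 -2.7] after turn [58.1 -0.5 -2.4] turn [ 0.005  0.005 -0.001]
```

```bash
python3 -m creep '[[15,-0.5,-2,0,0,0,87],[15,0,0,0,0,0,87],[15,0,0,0,0,0,87],[10,0,0,0,0,0,87],[3,0,0,0,0,0,87]]'
python3 -m creep '[[0,0,0,0,0,0,87],[0,0,0,0,0,0,87],[0,0,0,0,0,0,87]]'
python3 -c "
from h import *
plan(665,143.2,8,97.0)
d=get_image('wrist');cv2.imwrite('pics/w3.png',d['img'][:,:,::-1])"
```

```text
time: 4.65
position: [0.6634, 0.143, 0.1841]
tool_rot: [-0.101, 1.572, 0.099]
ft_force: [0.2, 0.3, 0.5]
grip_width: 0.999
time: 4.95
position: [0.6647, 0.1432, 0.1876]
tool_rot: [-0.1, 1.567, 0.1]
ft_force: [-0.0, -0.1, -0.9]
grip_width: 1.0
t 4.95 tip [665.  143.3   5.6] yaw 97.3 down [ 0.001  0.    -1.   ] F [-0.  -0.1 -0.9] w 87.0 j [-0.46  0.56  0.28  1.59 -0.17  1.01  1.57]
 tool-axis tcp shift (before turn) [-2.4 -0.   0.3] after turn [-2.4 -0.   0.3] turn [ 0.005  0.002 -0.   ]
```

View pics/w3.png

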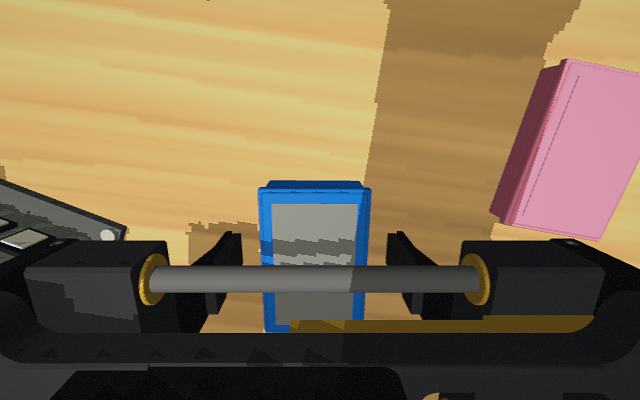

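```bash
python3 -m creep '[[-3,0,0,0,0,0,87],[0,0,0,0,0,0,40],[0,0,0,0,0,0,40],[0,0,0,0,0,0,40],[0,0,0,0,0,0,40]]' 35
python3 -m creep '[[0,0,0,0,0,0,40],[0,0,0,0,0,0,40],[0,0,0,0,0,0,40]]'
python3 -c "
from h import *
plan(665,143.2,8,97.0)
d=get_image('wrist');cv2.imwrite('pics/w4.png',d['img'][:,:,::-1])
im=d['img'];h=cv2.cvtColor(im,cv2.COLOR_RGB2HSV);m=(h[...,0]>98)&(h[...,0]<125)&(h[...,1]>110)
print([(c,np.where(m[:,c])[0][:1]) for c in (275,290,310,330,350)])
s,p,M=pose()
for r in (184,186,188,190): print(r,(M.T@(p2w(d,[(314,r)],.03)[0]*1000-p)).round(1))
"
```

```text
time: 5.5
position: [0.6642, 0.1431, 0.1897]
tool_rot: [-0.1, 1.568, 0.1]
ft_force: [-0.1, 0.7, 0.1]
grip_width: 0.722
time: 5.8
position: [0.6643, 0.1431, 0.1897]
tool_rot: [-0.1, 1.568, 0.1]
ft_force: [0.1, 0.6, 0.1]
grip_width: 0.643
t 5.8 tip [664.3 143.1   7.7] yaw 97.3 down [-0.  0. -1.] F [0.1 0.6 0.1] w 55.9 j [-0.46  0.56  0.28  1.59 -0.17  1.01  1.57]
 tool-axis tcp shift (before turn) [-0.3 -0.   0.7] after turn [-0.3 -0.   0.7] turn [ 0.005 -0.    -0.   ]
[(275, array([181])), (290, array([181])), (310, array([181])), (330, array([181])), (350, array([181]))]
184 [159.7  -0.  -43.1]
186 [159.7  -0.  -42.1]
188 [159.7  -0.  -41.1]
190 [159.7  -0.  -40.1]
```

View pics/w4.png

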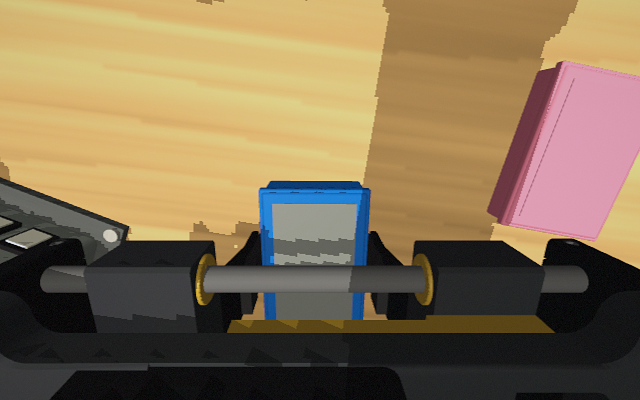

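```bash
python3 -m creep '[[-20,0,0,0,0,0,40],[-40,0,0,0,0,0,40],[-40,0,0,0,0,0,40],[-10,0,0,0,0,0,40],[0,0,0,0,0,0,40]]'
python3 -m creep '[[0,0,0,0,0,0,40],[0,0,0,0,0,0,40]]'
python3 -c "
from h import *
plan(463.3,77.3,108,99.3)"
```

```text
time: 6.35
position: [0.6649, 0.1432, 0.3018]
tool_rot: [-0.099, 1.565, 0.101]
ft_force: [-0.3, -0.4, -1.9]
grip_width: 0.64
time: 6.55
position: [0.6634, 0.1431, 0.2969]
tool_rot: [-0.101, 1.573, 0.099]
ft_force: [-0.1, 0.0, -1.5]
grip_width: 0.642
t 6.55 tip [662.6 142.9 114.9] yaw 97.3 down [-0.004 -0.001 -1.   ] F [-0.1  0.  -1.5] w 55.9 j [-0.48  0.46  0.3   1.51 -0.14  1.2   1.54]
 tool-axis tcp shift (before turn) [   7.9  -39.9 -206.8] after turn [   6.9  -32.6 -208.1] turn [-0.035 -0.004  0.001]
```

```bash
python3 -m creep '[[0,-6,-30,-0.035,0,0,40],[0,-7,-45,0,0,0,40],[0,-7,-45,0,0,0,40],[0,-7,-45,0,0,0,40],[0,-6,-40,0,0,0,40]]'
python3 -m creep '[[0,0,0,0,0,0,40],[0,0,0,0,0,0,40],[0,0,0,0,0,0,40],[0,0,0,0,0,0,40]]'
python3 -c "
from h import *
plan(463.3,77.3,108,99.3)"
```

```text
time: 7.05
position: [0.4642, 0.0777, 0.2978]
tool_rot: [-0.128, 1.571, 0.127]
ft_force: [-0.5, 0.1, -0.9]
grip_width: 0.642
time: 7.45
position: [0.4679, 0.0789, 0.2996]
tool_rot: [-0.128, 1.567, 0.127]
ft_force: [0.2, -0.5, -1.8]
grip_width: 0.642
t 7.45 tip [467.9  78.8 117.6] yaw 99.3 down [ 0. -0. -1.] F [ 0.2 -0.5 -1.8] w 55.9 j [-0.53  0.02  0.31  2.01 -0.01  1.1   1.52]
 tool-axis tcp shift (before turn) [ 9.6 -0.8 -4.8] after turn [ 9.6 -0.8 -4.8] turn [0. 0. 0.]
```

```bash
python3 -m creep '[[10,-0.8,-4.8,0,0,0,40],[0,0,0,0,0,0,40],[0,0,0,0,0,0,40],[0,0,0,0,0,0,40],[0,0,0,0,0,0,40]]'
python3 -c "
from h import *
plan(463.3,77.3,50,99.3)
d=get_image('wrist');cv2.imwrite('pics/w5.png',d['img'][:,:,::-1])"
```

```text
time: 7.95
position: [0.4625, 0.077, 0.2899]
tool_rot: [-0.127, 1.567, 0.127]
ft_force: [-0.8, -0.1, -1.5]
grip_width: 0.638
t 7.95 tip [462.6  77.  107.9] yaw 99.3 down [ 0.  0. -1.] F [-0.8 -0.1 -1.5] w 55.5 j [-0.53  0.02  0.31  2.04 -0.01  1.08  1.52]
 tool-axis tcp shift (before turn) [57.9  0.2  0.8] after turn [57.9  0.2  0.8] turn [-0.  0. -0.]
```

View pics/w5.png

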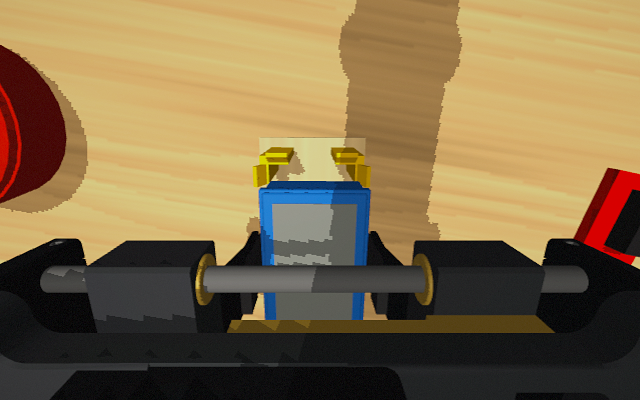

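Run:
```python
import cv2
a=cv2.imread("pics/w5.png")[125:235,240:390]
cv2.imwrite("pics/c6.png",cv2.resize(a,None,fx=5,fy=5,interpolation=cv2.INTER_CUBIC))
```

```text
(no output)
```

View pics/c6.png

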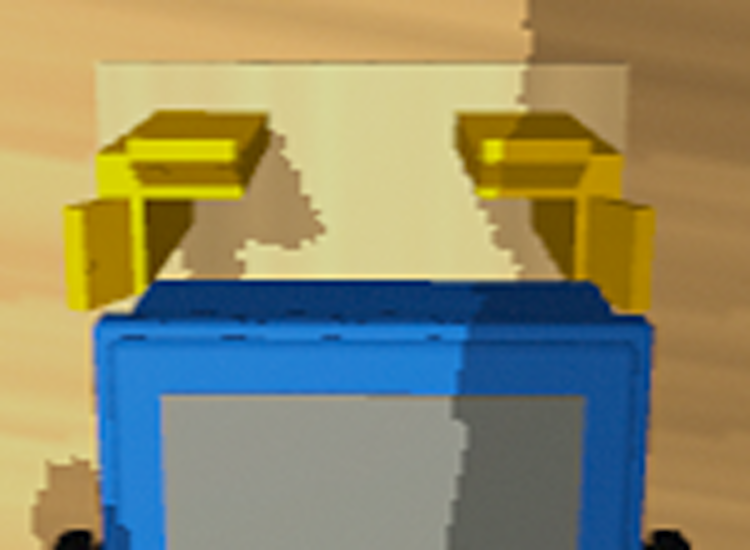

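Run:
```python
from h import *
d=get_image("wrist"); s,p,M=pose()
f=lambda u,v,z:(M.T@(p2w(d,[(u,v)],z)[0]*1000-p)).round(1)
tz=p[2]/1000-.182
print("boxtop z",tz+.0223)
for c in((95,322),(652,322)): print(f(c[0]/5+240,c[1]/5+125,tz+.0223))
for c in((96,62),(628,62)): print("plate",f(c[0]/5+240,c[1]/5+125,.006))
for c in((63,205),(653,205),(125,150),(590,150)): print("guide",f(c[0]/5+240,c[1]/5+125,.077))
```

```text
boxtop z 0.13028819464793423
[159.7 -27.  -40.4]
[159.7  27.6 -40.4]
plate [284.  -48.5 -57.4]
plate [284.   45.3 -57.3]
guide [213.  -40.8 -43.4]
guide [213.   37.4 -43.4]
guide [213.  -32.2 -50.7]
guide [213.   28.7 -50.6]
```

```bash
python3 -m creep '[[10,-1.8,0,0,0,0,40],[15,0,0,0,0,0,40],[15,0,0,0,0,0,40],[10,0,0,0,0,0,40],[0,0,0,0,0,0,40]]'
python3 -c "
from h import *
plan(463.3,77.3,50,99.3)"
python3 -m creep '[[6,0,0,0,0,0,40],[6,0,0,0,0,0,40],[6,0,0,0,0,0,40],[6,0,0,0,0,0,40],[0,0,0,0,0,0,40]]'
python3 -c "
from h import *
plan(463.3,77.3,50,99.3)"
```

```text
time: 8.55
position: [0.4618, 0.0748, 0.238]
tool_rot: [-0.128, 1.57, 0.127]
ft_force: [-0.5, -0.8, -2.0]
grip_width: 0.64
t 8.55 tip [461.2  74.6  56. ] yaw 99.3 down [-0.003 -0.001 -1.   ] F [-0.5 -0.8 -2. ] w 55.7 j [-0.52  0.09  0.31  2.09 -0.03  0.97  1.55]
 tool-axis tcp shift (before turn) [6.  2.2 1.9] after turn [6.  2.2 1.9] turn [-0.    -0.003  0.001]
time: 9.05
position: [0.4622, 0.075, 0.2149]
tool_rot: [-0.128, 1.569, 0.127]
ft_force: [0.5, -0.3, -2.8]
grip_width: 0.642
t 9.05 tip [461.9  75.   32.9] yaw 99.3 down [-0.002 -0.    -1.   ] F [ 0.5 -0.3 -2.8] w 55.8 j [-0.51  0.13  0.31  2.1  -0.05  0.92  1.56]
 tool-axis tcp shift (before turn) [-17.1   2.    1.4] after turn [-17.1   2.    1.5] turn [-0.    -0.002  0.   ]
```

```bash
python3 -m creep '[[5,0,0,0,0,0,40],[5,0,0,0,0,0,40],[4,0,0,0,0,0,40],[2,0,0,0,0,0,40],[0,0,0,0,0,0,40]]'
python3 -m creep '[[0,0,0,0,0,0,40],[0,0,0,0,0,0,40]]'
python3 -c "
from h import *
plan(463.3,77.3,13.7,99.3)"
```

```text
time: 9.55
position: [0.4625, 0.0751, 0.1994]
tool_rot: [-0.128, 1.568, 0.127]
ft_force: [0.1, -0.8, -1.4]
grip_width: 0.641
time: 9.75
position: [0.4628, 0.0751, 0.2]
tool_rot: [-0.127, 1.567, 0.127]
ft_force: [-0.2, -0.7, -1.4]
grip_width: 0.644
t 9.75 tip [462.8  75.2  18. ] yaw 99.3 down [ 0.  0. -1.] F [-0.2 -0.7 -1.4] w 56.0 j [-0.51  0.15  0.31  2.11 -0.06  0.88  1.57]
 tool-axis tcp shift (before turn) [4.3 2.  0.9] after turn [4.3 2.  0.9] turn [-0.  0. -0.]
```

```bash
python3 -m creep '[[2,0,0,0,0,0,40],[2,0,0,0,0,0,40],[0.5,0,0,0,0,0,40],[0,0,0,0,0,0,40],[0,0,0,0,0,0,40]]'
python3 -c "
from h import *
plan(463.3,77.3,13.7,99.3)"
```

```text
time: 10.25
position: [0.4628, 0.0752, 0.1956]
tool_rot: [-0.127, 1.567, 0.128]
ft_force: [-1.3, -0.7, 4.7]
grip_width: 0.644
t 10.25 tip [462.9  75.2  13.6] yaw 99.3 down [ 0.  0. -1.] F [-1.3 -0.7  4.7] w 56.0 j [-0.51  0.16  0.31  2.12 -0.06  0.87  1.57]
 tool-axis tcp shift (before turn) [-0.1  2.   0.8] after turn [-0.1  2.   0.8] turn [-0.  0. -0.]
```

```bash
python3 -m creep '[[0,0,0,0,0,0,80],[0,0,0,0,0,0,80],[0,0,0,0,0,0,80],[0,0,0,0,0,0,80],[0,0,0,0,0,0,80]]'
python3 -m creep '[[-30,0,0,0,0,0,80],[-50,0,0,0,0,0,80],[-50,0,0,0,0,0,80],[-50,0,0,0,0,0,80],[0,0,0,0,0,0,80]]'
python3 -c "
from h import *
d=get_image('wrist');cv2.imwrite('pics/w6.png',d['img'][:,:,::-1])
plan(575,385,150,82.6)"
```

```text
time: 10.75
position: [0.4626, 0.0751, 0.1952]
tool_rot: [-0.127, 1.567, 0.127]
ft_force: [-0.1, -0.6, -0.5]
grip_width: 0.906
time: 11.25
position: [0.4647, 0.0752, 0.3827]
tool_rot: [-0.124, 1.554, 0.13]
ft_force: [1.6, -0.3, -0.4]
grip_width: 0.921
t 11.3 tip [465.1  75.7 197.2] yaw 99.3 down [ 0.008  0.003 -1.   ] F [ 0.4  0.3 -0.6] w 79.8 j [-0.54 -0.06  0.31  1.93  0.02  1.27  1.5 ]
 tool-axis tcp shift (before turn) [ 48.9 287.7 159.5] after turn [ 47.2 321.6  70.4] turn [ 0.291  0.008 -0.003]
```

View pics/w6.png

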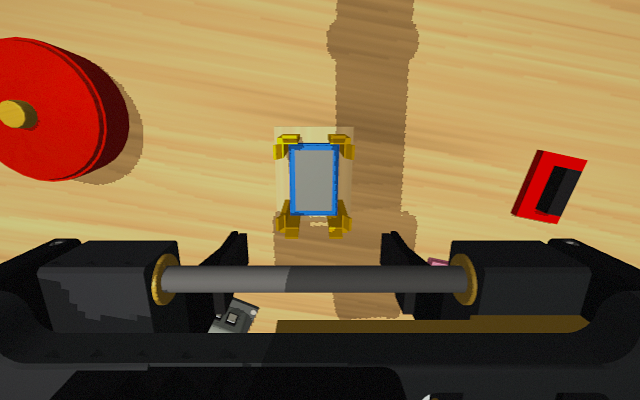

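```bash
python3 -m creep '[[0,0,0,0.145,0,0,87],[0,0,0,0.145,0,0,87],[0,46,11,0,0,0,87],[0,46,11,0,0,0,87],[0,46,11,0,0,0,87]]'
python3 -m creep '[[5,46,11,0,0,0,87],[5,46,11,0,0,0,87],[5,46,11,0,0,0,87],[5,46,4,0,0,0,87],[0,0,0,0,0,0,87]]'
python3 -m creep '[[0,0,0,0,0,0,87],[0,0,0,0,0,0,87],[0,0,0,0,0,0,87]]'
python3 - <<'E'
from h import *
plan(551.9,387.7,6,82.6)
d=get_image('wrist');im=d["img"];cv2.imwrite('pics/w7.png',im[:,:,::-1])
h=cv2.cvtColor(im,cv2.COLOR_RGB2HSV); H,S,V=h[...,0],h[...,1],h[...,2]
X,Y=np.meshgrid(range(640),range(400))
m=(H>40)&(H<95)&(S>60)|(S<60)&(V>130)
print("tray",rect(d,m&(Y<245)&(X>200)&(X<420),.02))
E
```

```text
time: 11.8
position: [0.513, 0.2089, 0.3738]
tool_rot: [0.101, 1.57, -0.102]
ft_force: [0.9, -0.8, 0.9]
grip_width: 0.999
time: 12.3
position: [0.5706, 0.3931, 0.35]
tool_rot: [0.094, 1.575, -0.093]
ft_force: [-0.6, -0.3, -0.1]
grip_width: 0.997
time: 12.6
position: [0.5736, 0.3836, 0.3555]
tool_rot: [0.102, 1.568, -0.103]
ft_force: [-0.8, -0.5, 0.6]
grip_width: 0.999
t 12.6 tip [573.6 383.5 173.5] yaw 82.5 down [ 0.    -0.001 -1.   ] F [-0.8 -0.5  0.6] w 87.0 j [-0.74  0.43  0.15  1.41 -0.06  1.31  0.86]
 tool-axis tcp shift (before turn) [167.5   1.3 -22.1] after turn [167.5   1.2 -22. ] turn [-0.001  0.     0.001]
tray [(array([318., 164.]), [551.1, 390.5, 82.7, 55.4, -7.5])]
```

View pics/w7.png

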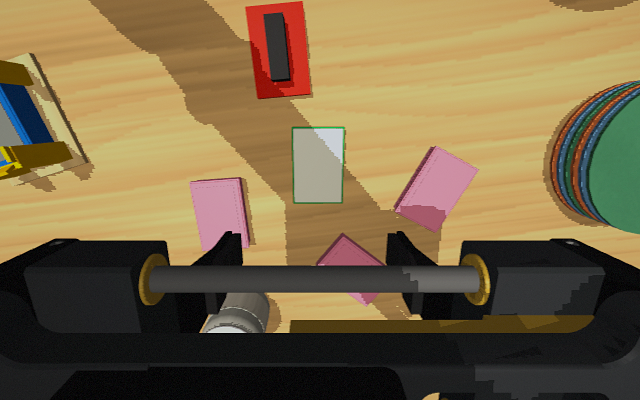

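```bash
python3 -m creep '[[30,4,-23,0,0,0,87],[40,0,0,0,0,0,87],[30,0,0,0,0,0,87],[20,0,0,0,0,0,87],[10,0,0,0,0,0,87]]'
python3 -m creep '[[0,0,0,0,0,0,87],[0,0,0,0,0,0,87],[0,0,0,0,0,0,87],[0,0,0,0,0,0,87]]'
python3 - <<'E'
from h import *
plan(551.1,390.5,5,82.5)
d=get_image('wrist');im=d["img"];cv2.imwrite('pics/w8.png',im[:,:,::-1])
E
```

```text
time: 13.15
position: [0.5504, 0.391, 0.2236]
tool_rot: [0.1, 1.57, -0.103]
ft_force: [-0.1, 0.3, 0.7]
grip_width: 0.998
time: 13.55
position: [0.5512, 0.3928, 0.2269]
tool_rot: [0.102, 1.567, -0.099]
ft_force: [0.4, -0.4, 0.6]
grip_width: 1.003
t 13.55 tip [551.6 393.1  44.9] yaw 82.7 down [ 0.002  0.002 -1.   ] F [ 0.4 -0.4  0.6] w 87.3 j [-0.76  0.5   0.13  1.57 -0.07  1.07  0.83]
 tool-axis tcp shift (before turn) [39.9 -2.3  0.1] after turn [39.9 -2.3  0.1] turn [ 0.003  0.002 -0.002]
```

View pics/w8.png

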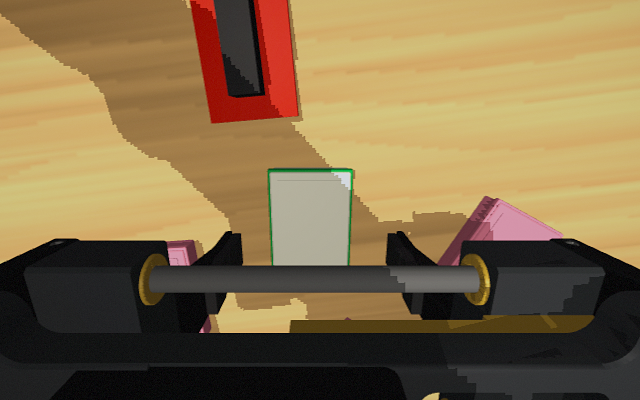

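```bash
python3 -m creep '[[15,-2,0,0,0,0,87],[13,0,0,0,0,0,87],[8,0,0,0,0,0,87],[4,0,0,0,0,0,87],[0,0,0,0,0,0,87]]'
python3 -m creep '[[0,0,0,0,0,0,87],[0,0,0,0,0,0,87],[0,0,0,0,0,0,87]]'
python3 - <<'E'
from h import *
plan(551.1,390.5,5,82.5)
d=get_image('wrist');im=d["img"];a=im[160:260,230:400];cv2.imwrite('pics/w9.png',cv2.resize(a[:,:,::-1],None,fx=4,fy=4))
E
```

```text
time: 14.1
position: [0.5503, 0.3903, 0.1841]
tool_rot: [0.099, 1.57, -0.101]
ft_force: [-0.9, -0.0, 1.0]
grip_width: 1.003
time: 14.4
position: [0.5507, 0.3907, 0.1858]
tool_rot: [0.101, 1.568, -0.1]
ft_force: [0.3, 0.5, -0.0]
grip_width: 1.002
t 14.4 tip [550.8 390.8   3.8] yaw 82.7 down [ 0.001  0.001 -1.   ] F [ 0.3  0.5 -0. ] w 87.1 j [-0.75  0.55  0.13  1.6  -0.08  1.    0.84]
 tool-axis tcp shift (before turn) [-1.2 -0.1  0.4] after turn [-1.2 -0.1  0.4] turn [ 0.003  0.001 -0.001]
```

View pics/w9.png

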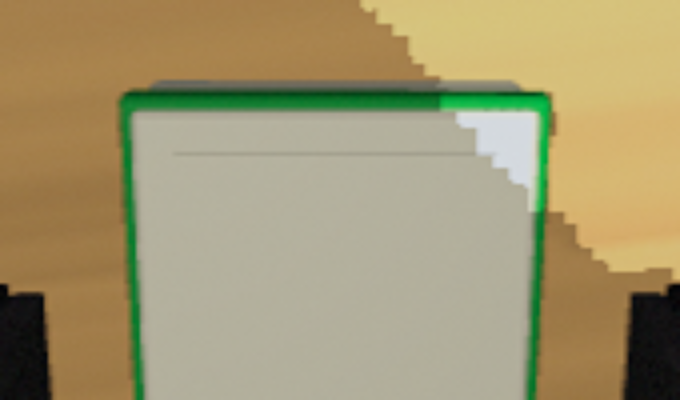

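Centred; close and lift.

```bash
python3 -m creep '[[-1,0,0,0,0,0,40],[0,0,0,0,0,0,40],[0,0,0,0,0,0,40],[0,0,0,0,0,0,40],[0,0,0,0,0,0,40]]' 35
python3 -m creep '[[0,0,0,0,0,0,40],[0,0,0,0,0,0,40],[0,0,0,0,0,0,40],[0,0,0,0,0,0,40]]'
python3 - <<'E'
from h import *
plan(551.1,390.5,5,82.5)
d=get_image('wrist');im=d["img"];a=im[160:260,230:400];cv2.imwrite('pics/w10.png',cv2.resize(a[:,:,::-1],None,fx=4,fy=4))
s,p,M=pose()
# in w9, top front rim at crop row ~95 cols 122,550
for c in((122,95),(550,95)): print((M.T@(p2w(d,[(c[0]/4+230,c[1]/4+160)],.02)[0]*1000-p)).round(1))
E
python3 -m creep '[[-30,0,0,0,0,0,40],[-45,0,0,0,0,0,40],[-45,0,0,0,0,0,40],[-10,0,0,0,0,0,40],[0,0,0,0,0,0,40]]'
python3 -m creep '[[0,0,0,0,0,0,40],[0,0,0,0,0,0,40]]'
python3 -c "
from h import *
plan(462.8,75.2,133,99.3)"
```

```text
time: 14.95
position: [0.5505, 0.3905, 0.1863]
tool_rot: [0.1, 1.568, -0.1]
ft_force: [-0.0, -0.0, -1.3]
grip_width: 0.635
time: 15.35
position: [0.5505, 0.3905, 0.1863]
tool_rot: [0.1, 1.568, -0.1]
ft_force: [-1.3, -0.2, 0.5]
grip_width: 0.641
t 15.35 tip [550.5 390.5   4.3] yaw 82.7 down [ 0.  0. -1.] F [-1.3 -0.2  0.5] w 55.8 j [-0.75  0.55  0.13  1.6  -0.08  1.    0.84]
 tool-axis tcp shift (before turn) [-0.7  0.1  0.6] after turn [-0.7  0.1  0.6] turn [ 0.003  0.    -0.   ]
[166.3 -27.  -41.8]
[166.3  27.6 -41.8]
time: 15.9
position: [0.5511, 0.3908, 0.319]
tool_rot: [0.103, 1.565, -0.098]
ft_force: [-1.1, 0.2, -2.1]
grip_width: 0.634
time: 16.1
position: [0.5498, 0.3901, 0.3135]
tool_rot: [0.098, 1.572, -0.103]
ft_force: [0.0, -0.5, -0.3]
grip_width: 0.642
t 16.1 tip [549.2 389.6 131.5] yaw 82.7 down [-0.003 -0.003 -1.   ] F [ 0.  -0.5 -0.3] w 55.9 j [-0.76  0.42  0.14  1.5  -0.06  1.22  0.83]
 tool-axis tcp shift (before turn) [-3.000e-01 -3.234e+02 -4.620e+01] after turn [  -1.5 -296.7 -136.7] turn [-0.29  -0.004  0.003]
```

View pics/w10.png

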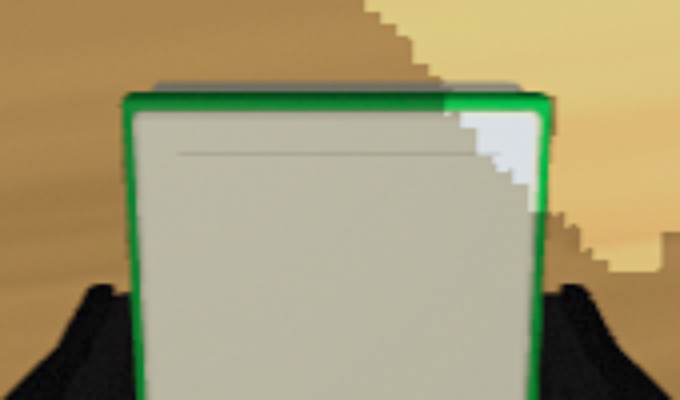

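```bash
python3 -m creep '[[0,0,0,-0.145,0,0,40],[0,0,0,-0.145,0,0,40],[0,-42,-19.3,0,0,0,40],[0,-42,-19.3,0,0,0,40],[0,-42,-19.3,0,0,0,40]]'
python3 -m creep '[[0,-42,-19.3,0,0,0,40],[0,-42,-19.3,0,0,0,40],[0,-42,-19.3,0,0,0,40],[0,-42,-19,0,0,0,40],[0,0,0,0,0,0,40]]'
python3 -m creep '[[0,0,0,0,0,0,40],[0,0,0,0,0,0,40],[0,0,0,0,0,0,40],[0,0,0,0,0,0,40]]'
python3 -c "
from h import *
plan(464.0,75.4,120,99.3)"
```

```text
time: 16.6
position: [0.5127, 0.2551, 0.3138]
tool_rot: [-0.13, 1.57, 0.126]
ft_force: [0.5, -0.4, 0.4]
grip_width: 0.638
time: 17.1
position: [0.4633, 0.0721, 0.3145]
tool_rot: [-0.122, 1.572, 0.118]
ft_force: [-0.0, 0.6, -1.0]
grip_width: 0.644
time: 17.5
position: [0.4651, 0.0797, 0.3159]
tool_rot: [-0.129, 1.568, 0.129]
ft_force: [0.5, 0.0, -0.8]
grip_width: 0.635
t 17.5 tip [465.   79.7 133.9] yaw 99.4 down [-0.001 -0.    -1.   ] F [ 0.5  0.  -0.8] w 55.2 j [-0.47  0.    0.24  2.   -0.    1.14  1.51]
 tool-axis tcp shift (before turn) [13.9 -4.1 -1.8] after turn [13.9 -4.1 -1.8] turn [ 0.002 -0.001  0.   ]
```

```bash
python3 -m creep '[[14,-4.1,-1.8,0.002,0,0,40],[0,0,0,0,0,0,40],[0,0,0,0,0,0,40],[0,0,0,0,0,0,40],[0,0,0,0,0,0,40]]'
python3 - <<'E'
from h import *
plan(464.0,75.4,120,99.3)
d=get_image('wrist');im=d["img"];a=im[125:255,230:400];cv2.imwrite('pics/w11.png',cv2.resize(a[:,:,::-1],None,fx=4,fy=4))
E
```

```text
time: 18.0
position: [0.4641, 0.0745, 0.3028]
tool_rot: [-0.126, 1.566, 0.126]
ft_force: [0.1, 0.2, -0.5]
grip_width: 0.644
t 18.0 tip [464.3  74.6 120.8] yaw 99.2 down [ 0.001  0.    -1.   ] F [ 0.1  0.2 -0.5] w 56.0 j [-0.46  0.01  0.25  2.02 -0.    1.11  1.52]
 tool-axis tcp shift (before turn) [0.8 0.9 0. ] after turn [0.8 0.9 0. ] turn [-0.002  0.001 -0.   ]
```

View pics/w11.png

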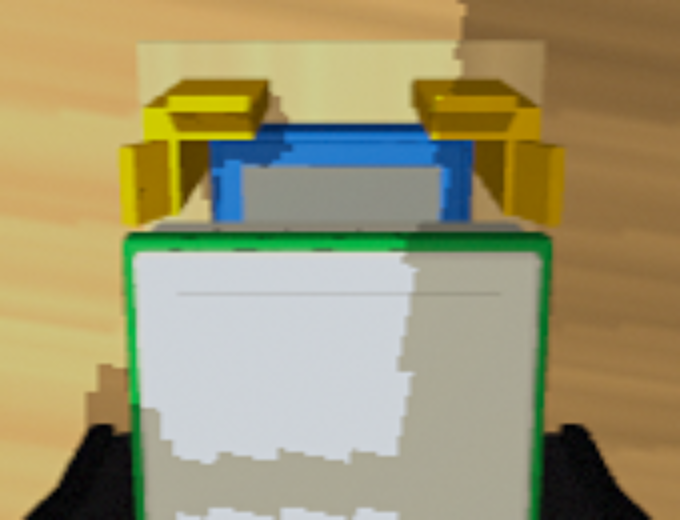

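Run:
```python
from h import *
d=get_image('wrist');s,p,M=pose();tz=p[2]/1000-.182
f=lambda c,z:(M.T@(p2w(d,[((c[0]+.5)/4-.5+230,(c[1]+.5)/4-.5+125)],z)[0]*1000-p)).round(1)
plan(464.0,75.4,120,99.3)
for n,c,z in(("tray",(124,236),tz+.0157),("tray",(551,236),tz+.0157),("plate",(137,41),.006),("plate",(545,41),.006),("guide",(120,147),.077),("guide",(564,147),.077),("box",(211,124),.036),("box",(473,124),.036)):print(n,f(c,z))
```

```text
t 18.1 tip [464.2  74.5 120.7] yaw 99.2 down [ 0.001  0.    -1.   ] F [-0.3 -0.2 -0.1] w 55.8 j [-0.46  0.01  0.25  2.02 -0.    1.11  1.52]
 tool-axis tcp shift (before turn) [0.7 1.  0.1] after turn [0.7 1.  0.1] turn [-0.002  0.001 -0.   ]
tray [166.3 -27.3 -41.8]
tray [166.3  27.2 -41.8]
plate [296.6 -46.4 -58.8]
plate [296.7  47.7 -58.7]
guide [225.7 -38.3 -44.6]
guide [225.7  39.7 -44.6]
box [266.7 -26.6 -43.5]
box [266.7  28.3 -43.5]
```

```bash
python3 -m creep '[[10,0.7,0,0,0,0,40],[10,0,-0.3,0,0,0,40],[10,0,0,0,0,0,40],[5,0,0,0,0,0,40],[0,0,0,0,0,0,40]]'
python3 -m creep '[[8,0,0,0,0,0,40],[8,0,0,0,0,0,40],[8,0,0,0,0,0,40],[8,0,0,0,0,0,40],[0,0,0,0,0,0,40]]'
python3 -m creep '[[0,0,0,0,0,0,40],[0,0,0,0,0,0,40]]'
python3 -c "
from h import *
plan(464.0,75.4,40.3,99.3)"
```

```text
time: 18.6
position: [0.463, 0.0748, 0.266]
tool_rot: [-0.126, 1.569, 0.125]
ft_force: [-0.7, 0.6, 0.4]
grip_width: 0.637
time: 19.1
position: [0.4628, 0.0747, 0.2339]
tool_rot: [-0.126, 1.57, 0.125]
ft_force: [0.8, -0.0, -0.1]
grip_width: 0.641
time: 19.3
position: [0.4637, 0.0749, 0.2356]
tool_rot: [-0.126, 1.566, 0.126]
ft_force: [-0.9, 0.6, -0.9]
grip_width: 0.64
t 19.3 tip [463.8  75.   53.6] yaw 99.2 down [ 0.001  0.    -1.   ] F [-0.9  0.6 -0.9] w 55.7 j [-0.46  0.1   0.25  2.08 -0.03  0.96  1.54]
 tool-axis tcp shift (before turn) [13.3  0.4  0.4] after turn [13.3  0.4  0.4] turn [-0.002  0.001 -0.   ]
```

```bash
python3 -m creep '[[5,0,0,0,0,0,40],[4,0,0,0,0,0,40],[2,0,0,0,0,0,40],[1,0,0,0,0,0,40],[0,0,0,0,0,0,40]]'
python3 -m creep '[[0.5,0,0,0,0,0,40],[0.5,0,0,0,0,0,40],[0,0,0,0,0,0,40],[0,0,0,0,0,0,40],[0,0,0,0,0,0,40]]'
python3 -c "
from h import *
plan(464.0,75.4,40.3,99.3)"
```

```text
time: 19.8
position: [0.4634, 0.0748, 0.2231]
tool_rot: [-0.126, 1.567, 0.126]
ft_force: [0.7, -0.1, -0.7]
grip_width: 0.638
time: 20.3
position: [0.4635, 0.0749, 0.2223]
tool_rot: [-0.126, 1.567, 0.126]
ft_force: [-0.6, -0.4, -0.8]
grip_width: 0.639
t 20.3 tip [463.5  74.9  40.3] yaw 99.2 down [ 0.  0. -1.] F [-0.6 -0.4 -0.8] w 55.6 j [-0.45  0.12  0.25  2.1  -0.04  0.93  1.55]
 tool-axis tcp shift (before turn) [0.  0.4 0.6] after turn [0.  0.4 0.6] turn [-0.002  0.    -0.   ]
```

```bash
python3 -m creep '[[0.7,0,0,0,0,0,40],[0,0,0,0,0,0,40],[0,0,0,0,0,0,40]]'
python3 -m creep '[[0,0,0,0,0,0,80],[0,0,0,0,0,0,80],[0,0,0,0,0,0,80],[0,0,0,0,0,0,80],[0,0,0,0,0,0,80]]'
python3 -m creep '[[-20,0,0,0,0,0,80],[-50,0,0,0,0,0,80],[-50,0,0,0,0,0,80],[-30,0,0,0,0,0,80],[0,0,0,0,0,0,80]]'
python3 -m creep '[[0,0,0,0,0,0,80],[0,0,0,0,0,0,80],[0,0,0,0,0,0,80]]'
python3 -c "
from h import *
d=get_image('wrist');cv2.imwrite('pics/w12.png',d['img'][:,:,::-1])
plan(460,365,190,88)"
```

```text
time: 20.6
position: [0.4636, 0.0749, 0.2222]
tool_rot: [-0.126, 1.567, 0.126]
ft_force: [-2.4, -0.9, 5.3]
grip_width: 0.637
time: 21.1
position: [0.4634, 0.0749, 0.2215]
tool_rot: [-0.126, 1.567, 0.126]
ft_force: [-0.3, -0.2, -0.4]
grip_width: 0.907
time: 21.6
position: [0.4649, 0.0751, 0.3766]
tool_rot: [-0.124, 1.558, 0.127]
ft_force: [0.3, 0.1, -0.5]
grip_width: 0.923
time: 21.9
position: [0.463, 0.0748, 0.3699]
tool_rot: [-0.126, 1.57, 0.125]
ft_force: [-0.0, -0.9, -0.1]
grip_width: 0.92
t 21.95 tip [462.5  74.7 188. ] yaw 99.2 down [-0.003 -0.001 -1.   ] F [-0.6 -1.1 -0.1] w 80.1 j [-0.47 -0.05  0.25  1.94  0.01  1.26  1.5 ]
 tool-axis tcp shift (before turn) [ -2.2 286.9  43.3] after turn [ -2.  289.9 -13.2] turn [ 0.195 -0.003  0.001]
```

View pics/w12.png

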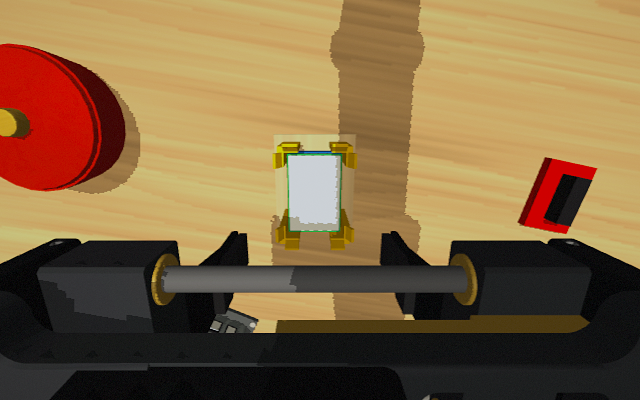

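```bash
python3 -m creep '[[0,0,0,0.1,0,0,80],[0,0,0,0.095,0,0,80],[0,45,-1,0,0,0,60],[0,45,-1,0,0,0,60],[0,45,-1,0,0,0,60]]'
python3 -m creep '[[0,45,-1,0,0,0,60],[0,45,-1,0,0,0,60],[0,45,0,0,0,0,60],[0,20,0,0,0,0,60],[0,0,0,0,0,0,60]]'
python3 -m creep '[[0,0,0,0,0,0,60],[0,0,0,0,0,0,60],[0,0,0,0,0,0,60],[0,0,0,0,0,0,60]]'
python3 - <<'E'
from h import *
plan(433,365,16,88)
d=get_image('wrist');im=d["img"];cv2.imwrite('pics/w13.png',im[:,:,::-1])
h=cv2.cvtColor(im,cv2.COLOR_RGB2HSV); H,S,V=h[...,0],h[...,1],h[...,2]
X,Y=np.meshgrid(range(640),range(400))
m=((H<6)|(H>174))&(S>120)
print("lid",rect(d,m&(Y<245)&(X>220)&(X<420),.012))
print("ridge",rect(d,(V<75)&(Y<235)&(X>250)&(X<390),.032))
E
```

```text
time: 22.45
position: [0.4649, 0.2111, 0.3707]
tool_rot: [0.028, 1.572, -0.029]
ft_force: [0.2, 0.2, 0.7]
grip_width: 0.742
time: 22.95
position: [0.467, 0.3687, 0.3697]
tool_rot: [0.023, 1.573, -0.023]
ft_force: [-1.1, 0.2, -0.9]
grip_width: 0.692
time: 23.35
position: [0.4689, 0.3637, 0.3718]
tool_rot: [0.029, 1.57, -0.029]
ft_force: [0.3, -0.7, 1.0]
grip_width: 0.692
t 23.35 tip [469.  363.7 189.8] yaw 87.9 down [ 0.  0. -1.] F [ 0.3 -0.7  1. ] w 60.2 j [-0.72  0.22  0.02  1.65 -0.    1.28  0.83]
 tool-axis tcp shift (before turn) [173.8  -0.  -36. ] after turn [ 1.738e+02  1.000e-01 -3.600e+01] turn [-0.002  0.    -0.   ]
lid [(array([315., 149.]), [432.3, 366.5, 82.0, 55.2, -2.1])]
ridge [(array([315., 152.]), [432.1, 366.7, 55.0, 16.2, -2.5])]
```

View pics/w13.png

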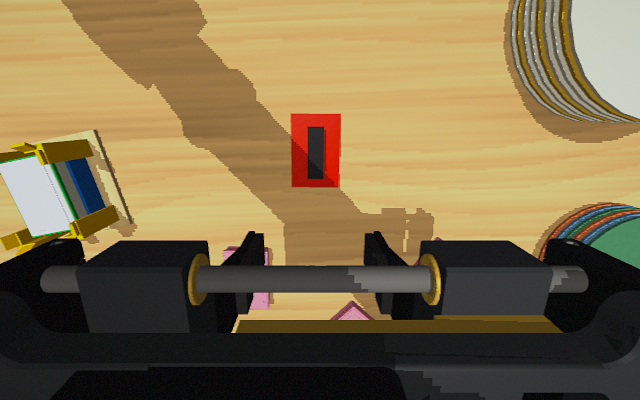

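```bash
python3 -m creep '[[20,1.5,-37,0,0,0,50],[40,0,0,0,0,0,50],[40,0,0,0,0,0,50],[20,0,0,0,0,0,50],[10,0,0,0,0,0,50]]'
python3 -m creep '[[0,0,0,0,0,0,50],[0,0,0,0,0,0,50],[0,0,0,0,0,0,50],[0,0,0,0,0,0,50]]'
python3 - <<'E'
from h import *
plan(432.2,366.6,15.5,88)
d=get_image('wrist');im=d["img"];cv2.imwrite('pics/w14.png',im[:,:,::-1])
E
```

```text
time: 23.9
position: [0.431, 0.3667, 0.2394]
tool_rot: [0.026, 1.573, -0.03]
ft_force: [-0.5, -0.3, 0.4]
grip_width: 0.572
time: 24.3
position: [0.4321, 0.368, 0.243]
tool_rot: [0.029, 1.569, -0.026]
ft_force: [0.0, -0.2, 0.4]
grip_width: 0.577
t 24.3 tip [432.5 368.4  61. ] yaw 88.0 down [ 0.002  0.002 -1.   ] F [ 0.  -0.2  0.4] w 50.2 j [-0.75  0.28 -0.    1.84  0.    1.02  0.78]
 tool-axis tcp shift (before turn) [45.5 -1.5  0. ] after turn [45.5 -1.4  0.1] turn [-0.     0.002 -0.002]
```

View pics/w14.png

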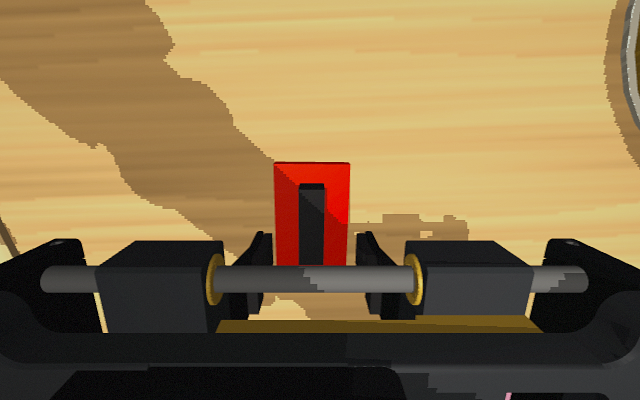

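```bash
python3 -m creep '[[15,-1.3,0,0,0,0,45],[15,0,0,0,0,0,45],[8,0,0,0,0,0,45],[5,0,0,0,0,0,45],[0,0,0,0,0,0,45]]'
python3 -m creep '[[0,0,0,0,0,0,45],[0,0,0,0,0,0,45],[0,0,0,0,0,0,45]]'
python3 - <<'E'
from h import *
plan(432.2,366.6,15.5,88)
E
```

```text
time: 24.85
position: [0.4311, 0.3661, 0.1972]
tool_rot: [0.026, 1.572, -0.028]
ft_force: [0.3, -0.5, 0.6]
grip_width: 0.515
time: 25.15
position: [0.4318, 0.3666, 0.1991]
tool_rot: [0.028, 1.57, -0.027]
ft_force: [0.4, -1.0, -1.1]
grip_width: 0.52
t 25.15 tip [431.9 366.7  17.1] yaw 88.0 down [ 0.001  0.001 -1.   ] F [ 0.4 -1.  -1.1] w 45.3 j [-0.75  0.33 -0.    1.87  0.    0.93  0.78]
 tool-axis tcp shift (before turn) [1.6 0.  0.4] after turn [1.6 0.  0.4] turn [ 0.     0.001 -0.001]
```

```bash
python3 -m creep '[[1,0,0.3,0,0,0,8],[0,0,0,0,0,0,8],[0,0,0,0,0,0,8],[0,0,0,0,0,0,8],[0,0,0,0,0,0,8]]' 40
python3 -m creep '[[0,0,0,0,0,0,8],[0,0,0,0,0,0,8],[0,0,0,0,0,0,8],[0,0,0,0,0,0,8]]'
python3 - <<'E'
from h import *
plan(432.2,366.6,15.5,88)
d=get_image('wrist');im=d["img"];a=im[150:260,230:400];cv2.imwrite('pics/w15.png',cv2.resize(a[:,:,::-1],None,fx=4,fy=4))
E
```

```text
time: 25.65
position: [0.4319, 0.3664, 0.1976]
tool_rot: [0.027, 1.571, -0.027]
ft_force: [-0.3, -0.4, 1.0]
grip_width: 0.203
time: 26.05
position: [0.4319, 0.3664, 0.1976]
tool_rot: [0.027, 1.571, -0.027]
ft_force: [-0.1, -0.3, -0.1]
grip_width: 0.201
t 26.05 tip [431.9 366.4  15.6] yaw 88.0 down [ 0.  0. -1.] F [-0.1 -0.3 -0.1] w 17.5 j [-0.75  0.34 -0.    1.88  0.    0.93  0.79]
 tool-axis tcp shift (before turn) [0.1 0.2 0.3] after turn [0.1 0.2 0.3] turn [ 0.  0. -0.]
```

View pics/w15.png

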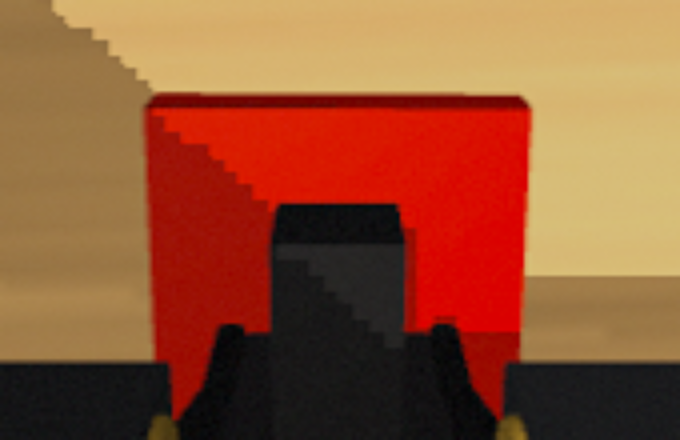

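```bash
python3 - <<'E'
from h import *
d=get_image('wrist');s,p,M=pose()
f=lambda c,z:(M.T@(p2w(d,[((c[0]+.5)/4-.5+230,(c[1]+.5)/4-.5+150)],z)[0]*1000-p)).round(1)
print(f((145,106),.012),f((531,106),.012))
E
python3 -m creep '[[-20,0,0,0,0,0,8],[-40,0,0,0,0,0,8],[-40,0,0,0,0,0,8],[-15,0,0,0,0,0,8],[0,0,0,0,0,0,8]]'
python3 -m creep '[[0,0,0,0,0,0,8],[0,0,0,0,0,0,8]]'
python3 -c "
from h import *
plan(464,75.4,128,99.3)"
```

```text
[185.6 -27.5 -42. ] [185.6  27.9 -41.9]
time: 26.65
position: [0.4325, 0.367, 0.3151]
tool_rot: [0.03, 1.567, -0.024]
ft_force: [0.7, 0.8, -1.2]
grip_width: 0.205
time: 26.85
position: [0.4312, 0.3658, 0.3101]
tool_rot: [0.025, 1.574, -0.029]
ft_force: [-0.0, 0.5, -1.0]
grip_width: 0.198
t 26.85 tip [430.7 365.3 128.1] yaw 88.0 down [-0.003 -0.003 -1.   ] F [-0.   0.5 -1. ] w 17.2 j [-0.75  0.21  0.    1.78 -0.    1.15  0.79]
 tool-axis tcp shift (before turn) [   0.8 -289.1   42.8] after turn [ 1.000e-01 -2.919e+02 -1.460e+01] turn [-0.197 -0.003  0.003]
```

```bash
python3 -m creep '[[0,0,0,-0.1,0,0,8],[0,0,0,-0.097,0,0,8],[0,-42,-2,0,0,0,8],[0,-42,-2,0,0,0,8],[0,-42,-2,0,0,0,8]]'
python3 -m creep '[[0,-42,-2,0,0,0,8],[0,-42,-2,0,0,0,8],[0,-42,-2,0,0,0,8],[0,-40,-2,0,0,0,8],[0,0,0,0,0,0,8]]'
python3 -m creep '[[0,0,0,0,0,0,8],[0,0,0,0,0,0,8],[0,0,0,0,0,0,8],[0,0,0,0,0,0,8]]'
python3 -c "
from h import *
plan(464,75.4,118,99.3)"
```

```text
time: 27.35
position: [0.4457, 0.2395, 0.3104]
tool_rot: [-0.13, 1.57, 0.127]
ft_force: [0.4, -0.6, 0.1]
grip_width: 0.204
time: 27.85
position: [0.4651, 0.0698, 0.3109]
tool_rot: [-0.123, 1.57, 0.118]
ft_force: [0.4, 0.2, -1.5]
grip_width: 0.204
time: 28.25
position: [0.465, 0.0771, 0.3123]
tool_rot: [-0.129, 1.567, 0.129]
ft_force: [0.0, 0.5, 0.1]
grip_width: 0.202
t 28.25 tip [465.   77.1 130.3] yaw 99.4 down [-0. -0. -1.] F [0.  0.5 0.1] w 17.5 j [-0.43  0.01  0.21  2.   -0.    1.13  1.52]
 tool-axis tcp shift (before turn) [12.3 -1.5 -1.3] after turn [12.3 -1.5 -1.3] turn [ 0.002 -0.     0.   ]
```

```bash
python3 -m creep '[[12,-1.5,-1.3,0,0,0,8],[0,0,0,0,0,0,8],[0,0,0,0,0,0,8],[0,0,0,0,0,0,8],[0,0,0,0,0,0,8]]'
python3 - <<'E'
from h import *
plan(464.0,75.4,118,99.3)
d=get_image('wrist');im=d["img"];a=im[125:255,230:400];cv2.imwrite('pics/w16.png',cv2.resize(a[:,:,::-1],None,fx=4,fy=4))
E
```

```text
time: 28.75
position: [0.4643, 0.0743, 0.3008]
tool_rot: [-0.127, 1.567, 0.127]
ft_force: [-0.1, -0.5, -0.5]
grip_width: 0.198
t 28.75 tip [464.4  74.3 118.8] yaw 99.3 down [ 0.  0. -1.] F [-0.1 -0.5 -0.5] w 17.2 j [-0.43  0.02  0.21  2.02 -0.    1.11  1.52]
 tool-axis tcp shift (before turn) [ 0.8  1.2 -0.1] after turn [ 0.8  1.2 -0.1] turn [-0.  0. -0.]
```

View pics/w16.png

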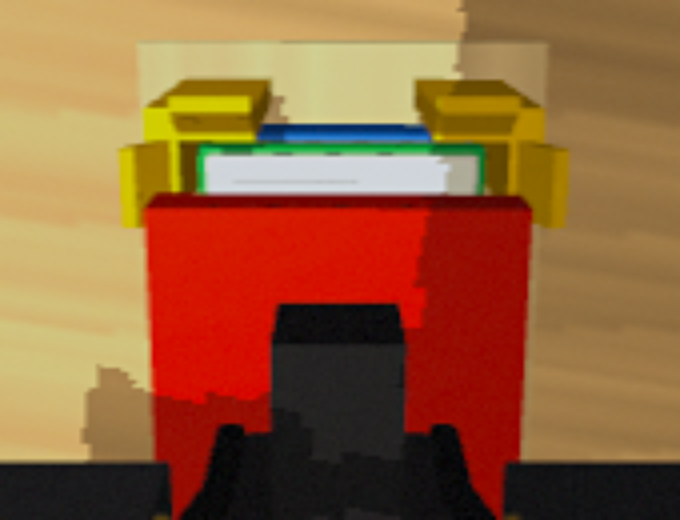

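Run:
```python
from h import *
d=get_image('wrist');s,p,M=pose();tz=p[2]/1000-.182
f=lambda c,z:(M.T@(p2w(d,[((c[0]+.5)/4-.5+230,(c[1]+.5)/4-.5+125)],z)[0]*1000-p)).round(1)
plan(464.0,75.4,118,99.3)
for n,c,z in(("lid",(146,208),tz-.0036),("lid",(532,208),tz-.0036),("plate",(137,41),.006),("plate",(547,41),.006),("guide",(120,148),.077),("guide",(568,148),.077),("tray",(198,147),.056),("tray",(486,147),.056)):print(n,f(c,z))
```

```text
t 28.85 tip [464.4  74.3 118.8] yaw 99.3 down [ 0.001  0.    -1.   ] F [-0.5 -0.1 -0.5] w 17.3 j [-0.43  0.02  0.21  2.02 -0.    1.11  1.52]
 tool-axis tcp shift (before turn) [ 0.8  1.2 -0.1] after turn [ 0.8  1.2 -0.1] turn [-0.     0.001 -0.   ]
lid [185.6 -27.6 -41.7]
lid [185.6  27.8 -41.7]
plate [294.8 -46.1 -59. ]
plate [294.8  47.8 -58.9]
guide [223.8 -38.  -44.8]
guide [223.8  40.  -44.7]
tray [244.8 -26.9 -41.9]
tray [244.8  28.4 -41.8]
```

```bash
python3 -m creep '[[10,0.8,-0.2,0,0,0,8],[10,0,0,0,0,0,8],[8,0,0,0,0,0,8],[5,0,0,0,0,0,8],[0,0,0,0,0,0,8]]'
python3 -m creep '[[4,0,0,0,0,0,8],[3,0,0,0,0,0,8],[0,0,0,0,0,0,8],[0,0,0,0,0,0,8],[0,0,0,0,0,0,8]]'
python3 -c "
from h import *
plan(464.0,75.4,71.6,99.3)"
```

```text
time: 29.35
position: [0.4634, 0.0749, 0.2664]
tool_rot: [-0.128, 1.569, 0.127]
ft_force: [-0.1, -0.2, -0.1]
grip_width: 0.205
time: 29.85
position: [0.4639, 0.075, 0.2608]
tool_rot: [-0.127, 1.567, 0.128]
ft_force: [-0.4, 0.9, -1.4]
grip_width: 0.205
t 29.85 tip [464.   75.1  78.8] yaw 99.3 down [ 0.  0. -1.] F [-0.4  0.9 -1.4] w 17.8 j [-0.42  0.06  0.21  2.06 -0.02  1.02  1.53]
 tool-axis tcp shift (before turn) [7.2 0.4 0.1] after turn [7.2 0.4 0.1] turn [-0.  0. -0.]
```

```bash
python3 -m creep '[[4,0,0,0,0,0,8],[2,0,0,0,0,0,8],[1.5,0,0,0,0,0,8],[0,0,0,0,0,0,8],[0,0,0,0,0,0,8]]'
python3 -c "
from h import *
plan(464.0,75.4,71.6,99.3)"
```

```text
time: 30.35
position: [0.4638, 0.075, 0.2536]
tool_rot: [-0.127, 1.568, 0.127]
ft_force: [-2.4, -0.4, 4.4]
grip_width: 0.201
t 30.35 tip [463.7  75.   71.6] yaw 99.3 down [-0.001  0.    -1.   ] F [-2.4 -0.4  4.4] w 17.5 j [-0.42  0.07  0.21  2.07 -0.02  1.    1.53]
 tool-axis tcp shift (before turn) [-0.   0.4  0.3] after turn [-0.   0.4  0.3] turn [-0. -0. -0.]
```

Seated (4.4 N contact). Release to 40 mm and rise.

```bash
python3 -m creep '[[0,0,0,0,0,0,40],[0,0,0,0,0,0,40],[0,0,0,0,0,0,40],[0,0,0,0,0,0,40]]'
python3 -m creep '[[-20,0,0,0,0,0,40],[-50,0,0,0,0,0,40],[-50,0,0,0,0,0,40],[0,0,0,0,0,0,40],[0,0,0,0,0,0,40]]'
python3 -m creep '[[0,0,0,0,0,0,0],[0,0,0,0,0,0,0],[0,0,0,0,0,0,0]]'
python3 -c "
from h import *
d=get_image('wrist');cv2.imwrite('pics/w17.png',d['img'][:,:,::-1])
d=get_image('side');cv2.imwrite('pics/s17.png',cv2.resize(d['img'][140:260,200:360,::-1],None,fx=4,fy=4))
plan(590,-105,190)"
```

```text
time: 30.75
position: [0.4638, 0.075, 0.2529]
tool_rot: [-0.127, 1.567, 0.127]
ft_force: [-0.1, 0.3, -0.5]
grip_width: 0.438
time: 31.25
position: [0.4642, 0.075, 0.3744]
tool_rot: [-0.127, 1.564, 0.128]
ft_force: [-0.1, 0.1, -1.1]
grip_width: 0.462
time: 31.55
position: [0.4635, 0.075, 0.3717]
tool_rot: [-0.128, 1.57, 0.127]
ft_force: [0.6, 0.0, -0.9]
grip_width: 0.271
t 31.65 tip [463.4  74.9 190.2] yaw 99.3 down [-0.002 -0.    -1.   ] F [-0.3 -0.1 -0.2] w 15.6 j [-0.43 -0.05  0.21  1.93  0.01  1.26  1.51]
 tool-axis tcp shift (before turn) [ 1.00e-01 -1.98e+02  9.56e+01] after turn [   0.2 -198.    95.6] turn [-0.    -0.002  0.   ]
```

View pics/w17.png

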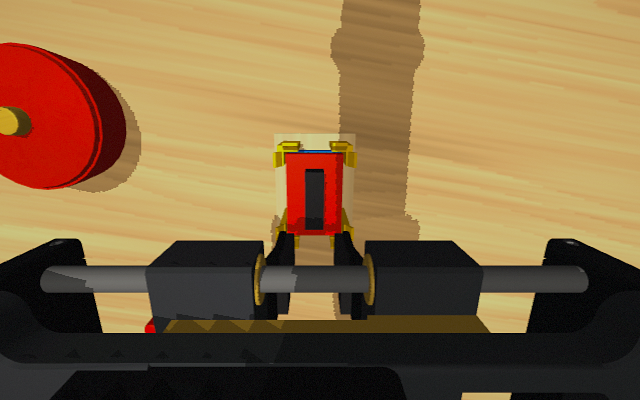

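View pics/s17.png

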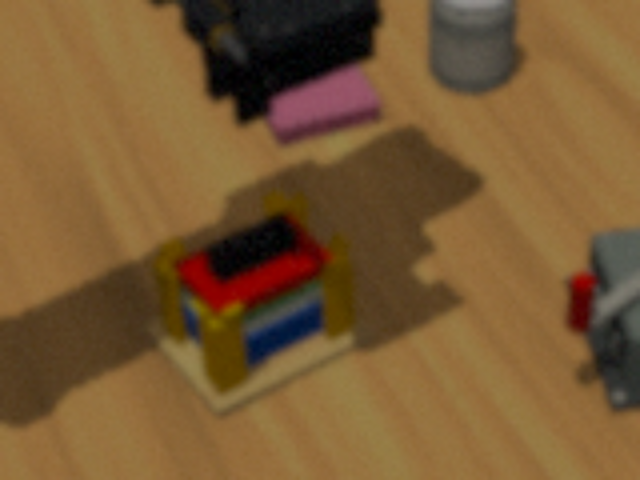

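```bash
python3 -m creep '[[0,-23,40,0,0,0,0],[0,-23,40,0,0,0,0],[0,-23,40,0,0,0,0],[0,-23,40,0,0,0,0],[0,-23,40,0,0,0,0]]'
python3 -m creep '[[0,-23,37,0,0,0,0],[0,0,0,0,0,0,0],[0,0,0,0,0,0,0],[0,0,0,0,0,0,0],[0,0,0,0,0,0,0]]'
python3 -c "
from h import *
d=get_image('wrist');cv2.imwrite('pics/w18.png',d['img'][:,:,::-1])
plan(590,-105,190)"
```

```text
time: 32.15
position: [0.6814, -0.0066, 0.3723]
tool_rot: [-0.128, 1.568, 0.128]
ft_force: [0.5, -0.2, 0.5]
grip_width: 0.006
time: 32.65
position: [0.7192, -0.022, 0.374]
tool_rot: [-0.127, 1.566, 0.129]
ft_force: [-0.8, -0.0, -0.5]
grip_width: 0.002
t 32.7 tip [719.5 -21.9 192.3] yaw 99.4 down [ 0.001  0.001 -1.   ] F [0.7 0.2 0.2] w 0.3 j [-0.23  0.49  0.33  1.3  -0.16  1.37  1.83]
 tool-axis tcp shift (before turn) [   2.   -60.8 -141. ] after turn [   2.3  -60.8 -141. ] turn [-0.     0.001 -0.001]
```

View pics/w18.png

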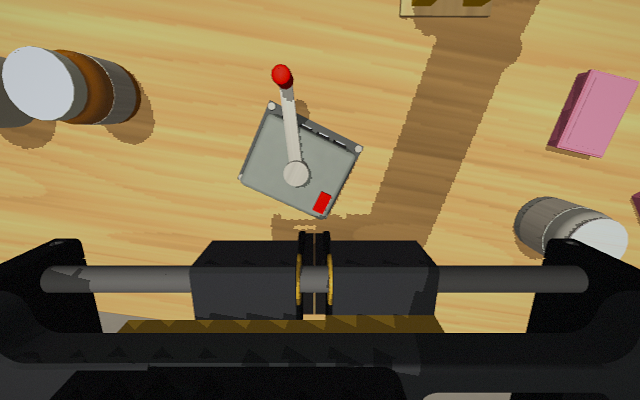

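Run:
```python
from h import *
d=get_image('wrist');im=d["img"];a=im[50:230,220:380];cv2.imwrite('pics/c18.png',cv2.resize(a[:,:,::-1],None,fx=3.3,fy=3.3,interpolation=cv2.INTER_CUBIC))
h=cv2.cvtColor(im,cv2.COLOR_RGB2HSV);m=((h[...,0]<6)|(h[...,0]>174))&(h[...,1]>150)&(h[...,2]>150)
ys,xs=np.where(m[50:100,260:310]);u,v=xs.mean()+260,ys.mean()+50;print(u,v)
print("knob",p2w(d,[(u,v)],.106)*1000,"pivot cap",p2w(d,[(296,173.5)],.09)*1000,p2w(d,[(296,173.5)],.08)*1000)
```

```text
280.4492753623188 73.82246376811594
knob [[618.08988752 -65.22271592 106.        ]] pivot cap [[697.50811536 -42.21778046  90.        ]] [[699.46494924 -42.52767754  80.        ]]
```

View pics/c18.png

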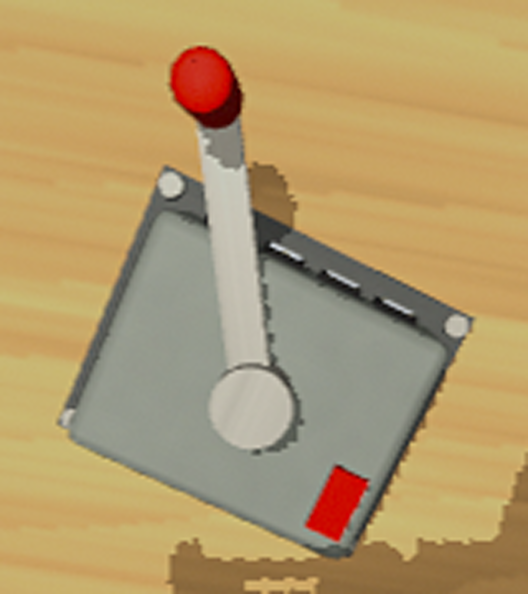

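```bash
python3 -m creep '[[0,0,0,-0.103,0,0,0],[0,0,0,-0.103,0,0,0],[0,0,0,-0.103,0,0,0],[0,0,0,0,0,0,0]]'
python3 -c "
from h import *
plan(631.5,-94.6,78,117)"
```

```text
time: 33.15
position: [0.7195, -0.0225, 0.3741]
tool_rot: [-0.37, 1.538, 0.37]
ft_force: [0.0, 0.2, -0.8]
grip_width: 0.006
t 33.15 tip [719.7 -22.4 192.1] yaw 117.0 down [ 0.001  0.001 -1.   ] F [ 0.   0.2 -0.8] w 0.5 j [-0.19  0.49  0.27  1.3  -0.13  1.37  2.12]
 tool-axis tcp shift (before turn) [ 113.9  -24.2 -111.3] after turn [ 114.1  -24.3 -111.2] turn [ 0.001  0.001 -0.   ]
```

```bash
python3 -m creep '[[0,-9,-40,0,0,0,0],[0,-9,-40,0,0,0,0],[0,-6,-31,0,0,0,0],[0,0,0,0,0,0,0],[0,0,0,0,0,0,0]]'
python3 -c "
from h import *
plan(631.5,-94.6,78,117)"
```

```text
time: 33.65
position: [0.6315, -0.095, 0.3741]
tool_rot: [-0.367, 1.537, 0.367]
ft_force: [-1.0, 0.3, 0.1]
grip_width: 0.005
t 33.65 tip [631.9 -94.8 192.1] yaw 116.8 down [ 0.002  0.001 -1.   ] F [-1.   0.3  0.1] w 0.5 j [-0.14  0.32  0.3   1.54 -0.1   1.3   2.22]
 tool-axis tcp shift (before turn) [ 1.141e+02  3.000e-01 -1.000e-01] after turn [114.1   0.3   0.2] turn [-0.003  0.002  0.   ]
```

```bash
python3 -m creep '[[30,0,0,0,0,0,0],[40,0,0,0,0,0,0],[30,0,0,0,0,0,0],[14,0,0,0,0,0,0],[0,0,0,0,0,0,0]]'
python3 -m creep '[[0,0,0,0,0,0,0],[0,0,0,0,0,0,0]]'
python3 -c "
from h import *
plan(631.5,-94.6,78,117)
d=get_image('side');cv2.imwrite('pics/s19.png',cv2.resize(d['img'][160:270,300:440,::-1],None,fx=4,fy=4))
d=get_image('wrist');cv2.imwrite('pics/w19.png',d['img'][:,:,::-1])"
```

```text
time: 34.15
position: [0.6318, -0.0932, 0.2568]
tool_rot: [-0.369, 1.543, 0.372]
ft_force: [-0.1, 0.5, 0.1]
grip_width: 0.008
time: 34.35
position: [0.6331, -0.0946, 0.2613]
tool_rot: [-0.37, 1.535, 0.369]
ft_force: [0.7, 0.3, -0.0]
grip_width: 0.009
t 34.35 tip [633.8 -94.7  79.3] yaw 117.0 down [ 0.004 -0.    -1.   ] F [ 0.7  0.3 -0. ] w 0.8 j [-0.12  0.41  0.29  1.65 -0.13  1.1   2.24]
 tool-axis tcp shift (before turn) [ 1.3  0.8 -1.4] after turn [ 1.3  0.8 -1.4] turn [0.    0.003 0.002]
```

View pics/s19.png

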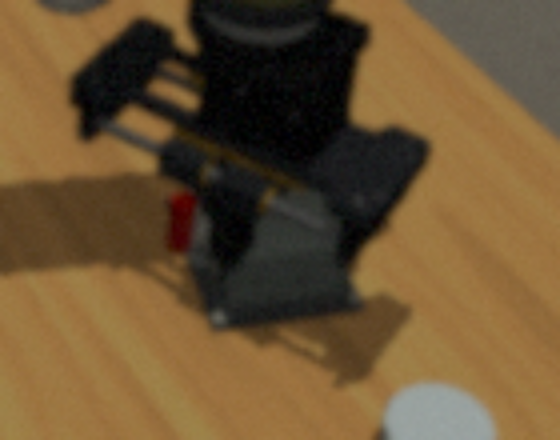

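View pics/w19.png

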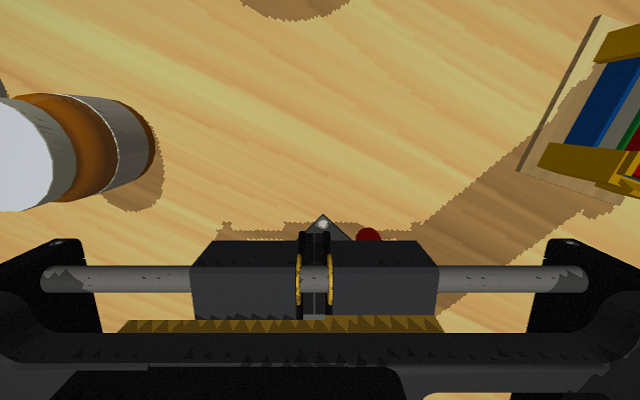

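```bash
python3 -m creep '[[0,8,-1.5,0.095,0,0,0],[0,8,-1.5,0.095,0,0,0],[0,8,-1.5,0.095,0,0,0],[0,8,-1.5,0.095,0,0,0],[0,0,0,0,0,0,0]]'
python3 -c "
from h import *
plan(631.5,-94.6,78)
d=get_image('wrist');cv2.imwrite('pics/w20.png',d['img'][:,:,::-1])"
```

```text
time: 34.95
position: [0.6164, -0.0657, 0.2604]
tool_rot: [-0.072, 1.567, 0.073]
ft_force: [0.4, -0.0, 0.8]
grip_width: 0.009
t 34.95 tip [616.9 -65.7  78.4] yaw 95.3 down [ 0.002  0.    -1.   ] F [ 0.4 -0.   0.8] w 0.8 j [-0.22  0.37  0.35  1.71 -0.14  1.08  1.83]
 tool-axis tcp shift (before turn) [  0.4 -30.2  12.3] after turn [  0.4 -30.2  12.3] turn [-0.     0.002 -0.   ]
```

View pics/w20.png

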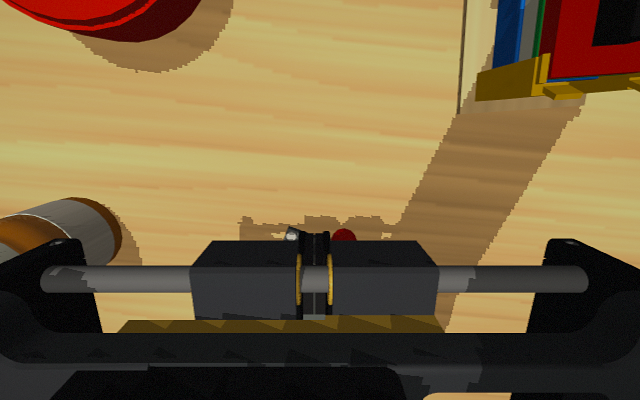

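```bash
python3 -m creep '[[0,8,-1.2,0.095,0,0,0],[0,8,-1.2,0.095,0,0,0],[0,8,-1.2,0.095,0,0,0],[0,8,-1.2,0.095,0,0,0],[0,8,-1.2,0.095,0,0,0]]'
python3 -m creep '[[0,0,0,0,0,0,0],[0,0,0,0,0,0,0]]'
python3 -c "
from h import *
plan(631.5,-94.6,78)
d=get_image('wrist');cv2.imwrite('pics/w21.png',d['img'][:,:,::-1])
d=get_image('top');cv2.imwrite('pics/t21.png',cv2.resize(d['img'][120:240,260:420,::-1],None,fx=4,fy=4))"
```

```text
time: 35.5
position: [0.6144, -0.0278, 0.2601]
tool_rot: [0.303, 1.548, -0.304]
ft_force: [-0.5, -2.6, 2.2]
grip_width: 0.005
time: 35.7
position: [0.6144, -0.0275, 0.2598]
tool_rot: [0.298, 1.549, -0.299]
ft_force: [0.9, -2.0, 2.2]
grip_width: 0.005
t 35.7 tip [614.6 -27.7  77.8] yaw 68.2 down [ 0.001 -0.001 -1.   ] F [ 0.9 -2.   2.2] w 0.4 j [-0.34  0.37  0.41  1.72 -0.16  1.08  1.32]
 tool-axis tcp shift (before turn) [ -0.2 -55.9  40.9] after turn [ -0.2 -55.9  40.9] turn [0.    0.001 0.   ]
```

View pics/w21.png

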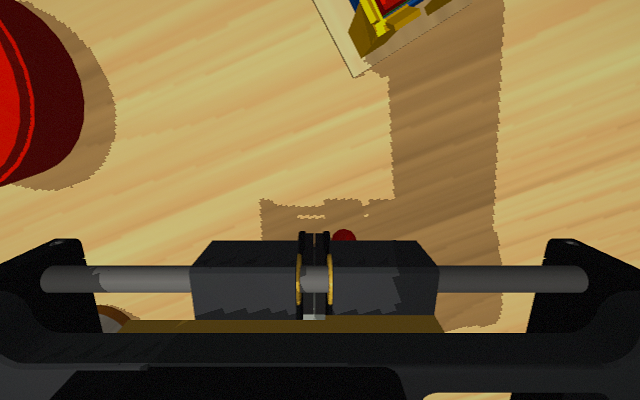

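```bash
python3 -m creep '[[0,8,-1.2,0.095,0,0,0],[0,8,-1.2,0.095,0,0,0],[0,8,-1.2,0.095,0,0,0],[0,8,-1.2,0.095,0,0,0],[0,0,0,0,0,0,0]]'
python3 -m creep '[[0,0,0,0,0,0,0],[0,0,0,0,0,0,0]]'
python3 -c "
from h import *
plan(641,20,78)
d=get_image('wrist');cv2.imwrite('pics/w22.png',d['img'][:,:,::-1])
"
```

```text
time: 36.3
position: [0.6261, 0.0036, 0.259]
tool_rot: [0.596, 1.487, -0.596]
ft_force: [-1.1, -3.2, 3.0]
grip_width: 0.001
time: 36.5
position: [0.6255, 0.0026, 0.259]
tool_rot: [0.596, 1.488, -0.597]
ft_force: [-1.6, -2.0, 2.9]
grip_width: 0.005
t 36.5 tip [625.4   2.6  77. ] yaw 46.3 down [-0.001 -0.    -1.   ] F [-1.6 -2.   2.9] w 0.5 j [-0.42  0.4   0.46  1.7  -0.2   1.09  0.91]
 tool-axis tcp shift (before turn) [-1.  23.3 -0.9] after turn [-1.  23.3 -0.9] turn [-0.    -0.001  0.001]
```

View pics/w22.png

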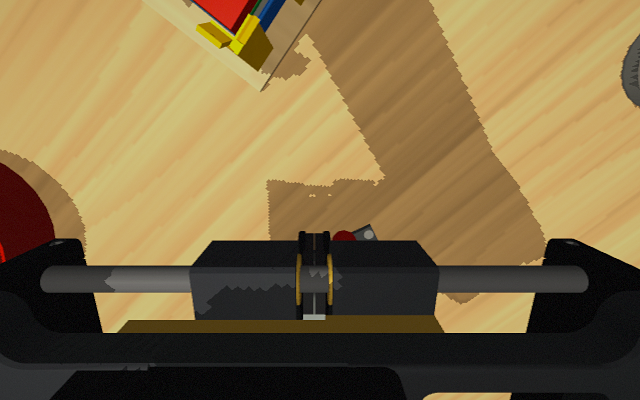

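```bash
python3 -m creep '[[0,4,-0.6,0.04,0,0,0],[0,3,-0.5,0.03,0,0,0],[0,0,0,0,0,0,0],[0,0,0,0,0,0,0]]'
python3 -c "
from h import *
plan(641,20,78)"
python3 -m creep '[[0,2,-0.3,0,0,0,0],[0,2,-0.3,0,0,0,0],[0,0,0,0,0,0,0],[0,0,0,0,0,0,0]]'
python3 -c "
from h import *
plan(641,20,78)"
```

```text
time: 36.95
position: [0.6292, 0.0077, 0.259]
tool_rot: [0.65, 1.473, -0.653]
ft_force: [-5.7, -4.3, 4.3]
grip_width: 0.004
t 36.95 tip [628.7   7.5  77. ] yaw 42.2 down [-0.003 -0.001 -1.   ] F [-5.7 -4.3  4.3] w 0.4 j [-0.43  0.41  0.47  1.69 -0.2   1.1   0.84]
 tool-axis tcp shift (before turn) [-1.1 17.  -1.2] after turn [-1.  17.  -1.2] turn [-0.    -0.001  0.003]
time: 37.35
position: [0.6305, 0.0088, 0.2589]
tool_rot: [0.648, 1.476, -0.658]
ft_force: [-10.4, -7.4, 8.4]
grip_width: 0.003
t 37.35 tip [629.2   8.1  76.9] yaw 42.1 down [-0.007 -0.003 -1.   ] F [-10.4  -7.4   8.4] w 0.2 j [-0.43  0.41  0.47  1.68 -0.2   1.1   0.83]
 tool-axis tcp shift (before turn) [-1.2 15.3 -1.3] after turn [-1.1 15.3 -1.3] turn [-0.    -0.002  0.008]
```

```bash
python3 -m creep '[[0,2,0,0,0,0,0],[0,1,0,0,0,0,0],[0,0,0,0,0,0,0],[0,0,0,0,0,0,0]]'
python3 -c "
from h import *
plan(641,20,78)"
python3 -m creep '[[0,-10,1,-0.05,0,0,0],[0,-8,1.2,-0.095,0,0,0],[0,-8,1.2,-0.095,0,0,0],[0,-8,1.2,-0.095,0,0,0],[0,-8,1.2,-0.095,0,0,0]]'
python3 -m creep '[[0,-8,1.2,-0.095,0,0,0],[0,-8,1.2,-0.095,0,0,0],[0,-8,1.2,-0.095,0,0,0],[0,-8,1.2,-0.095,0,0,0],[0,0,0,0,0,0,0]]'
python3 -c "
from h import *
plan(633,-94.7,78,117)"
```

```text
time: 37.75
position: [0.6317, 0.0095, 0.2588]
tool_rot: [0.647, 1.478, -0.661]
ft_force: [-14.3, -10.2, 11.9]
grip_width: 0.004
t 37.75 tip [629.7   8.6  76.8] yaw 42.1 down [-0.011 -0.005 -1.   ] F [-14.3 -10.2  11.9] w 0.4 j [-0.44  0.42  0.47  1.67 -0.2   1.11  0.83]
 tool-axis tcp shift (before turn) [-1.4 14.  -1.6] after turn [-1.2 14.  -1.6] turn [-0.    -0.004  0.011]
time: 38.25
position: [0.6128, -0.0224, 0.2589]
tool_rot: [0.313, 1.547, -0.313]
ft_force: [0.9, -2.0, 0.4]
grip_width: 0.008
time: 38.75
position: [0.6093, -0.0552, 0.2591]
tool_rot: [0.019, 1.569, -0.02]
ft_force: [0.8, -1.9, 0.2]
grip_width: 0.011
t 38.75 tip [609.6 -55.3  77.1] yaw 88.6 down [ 0.001 -0.    -1.   ] F [ 0.8 -1.9  0.2] w 0.9 j [-0.25  0.36  0.36  1.73 -0.14  1.08  1.7 ]
 tool-axis tcp shift (before turn) [ -0.9 -38.9  24.6] after turn [ -0.9 -45.9   3.1] turn [-0.496  0.001  0.001]
```

```bash
python3 -m creep '[[0,-11,4,-0.1,0,0,0],[0,-11,3,-0.1,0,0,0],[0,-11,1,-0.1,0,0,0],[0,-11,0,-0.1,0,0,0],[0,-4,0,-0.1,0,0,0]]'
python3 -m creep '[[0,0,0,0,0,0,0],[0,0,0,0,0,0,0],[0,0,0,0,0,0,0]]'
python3 -c "
from h import *
plan(633,-94.7,78,117)
d=get_image('wrist');cv2.imwrite('pics/w23.png',d['img'][:,:,::-1])
"
```

```text
time: 39.25
position: [0.6244, -0.1004, 0.2587]
tool_rot: [-0.374, 1.538, 0.375]
ft_force: [-0.2, -0.2, -0.6]
grip_width: 0.003
time: 39.55
position: [0.6242, -0.0991, 0.2589]
tool_rot: [-0.372, 1.539, 0.373]
ft_force: [0.3, -0.3, -0.6]
grip_width: 0.004
t 39.55 tip [624.2 -99.   76.9] yaw 117.2 down [-0.     0.001 -1.   ] F [ 0.3 -0.3 -0.6] w 0.3 j [-0.12  0.4   0.29  1.67 -0.13  1.09  2.26]
 tool-axis tcp shift (before turn) [-1.1 -0.1  9.8] after turn [-1.1 -0.   9.8] turn [ 0.004  0.    -0.001]
```

View pics/w23.png

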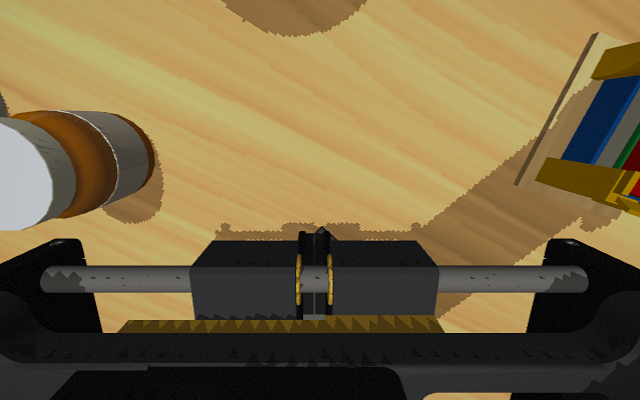

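```bash
python3 -m creep '[[-30,0,0,0,0,0,0],[-45,0,0,0,0,0,0],[-45,0,0,0,0,0,0],[0,0,0,0.1,0,0,0],[0,0,0,0.1,0,0,87]]'
python3 -m creep '[[0,-10,-40,0,0,0,87],[0,-10,-40,0,0,0,87],[0,-10,-40,0,0,0,87],[0,0,0,0,0,0,87],[0,0,0,0,0,0,87]]'
python3 - <<'E'
from h import *
d=get_image("top"); im=d["img"];cv2.imwrite('pics/t24.png',im[:,:,::-1])
h=cv2.cvtColor(im,cv2.COLOR_RGB2HSV); H,S,V=h[...,0],h[...,1],h[...,2]
X,Y=np.meshgrid(range(640),range(400))
box=lambda a,b,c,e:(X>a)&(X<b)&(Y>c)&(Y<e)
print("cass",rect(d,((H<6)|(H>174))&(S>150)&box(330,480,200,300),.05))
print("mat",rect(d,(H>100)&(H<125)&(S>90)&box(425,505,200,275),.0))
plan(421,-124,100,10.6)
E
```

```text
time: 40.1
position: [0.6246, -0.0998, 0.3815]
tool_rot: [-0.213, 1.556, 0.213]
ft_force: [0.0, 0.1, -0.4]
grip_width: 0.041
time: 40.6
position: [0.5165, -0.162, 0.3796]
tool_rot: [-0.215, 1.558, 0.216]
ft_force: [0.4, 0.0, -0.4]
grip_width: 0.464
cass [(array([400., 245.]), [445.3, -183.7, 138.0, 79.4, -12.6])]
mat [(array([486., 244.]), [456.3, -451.2, 168.2, 67.0, -18.7])]
t 40.65 tip [ 517.7 -160.9  197.5] yaw 105.8 down [ 0.002  0.001 -1.   ] F [ 0.8 -0.5  1.2] w 44.3 j [-0.1   0.1   0.38  1.77 -0.04  1.27  2.14]
 tool-axis tcp shift (before turn) [ 97.3  61.9 -82.8] after turn [97.5 87.9 54.1] turn [-1.479e+00  2.000e-03  1.000e-03]
```

View pics/t24.png

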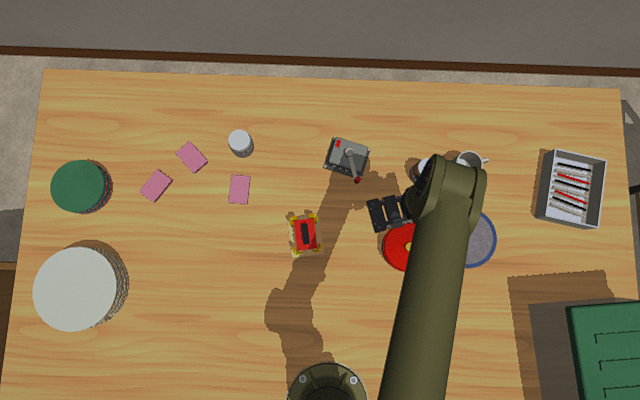

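```bash
python3 -m creep '[[0,0,0,0.14,0,0,87],[0,0,0,0.14,0,0,87],[0,0,0,0.14,0,0,87],[0,0,0,0.14,0,0,87],[0,0,0,0.14,0,0,87]]'
python3 -m creep '[[0,0,0,0.14,0,0,87],[0,0,0,0.14,0,0,87],[0,0,0,0.14,0,0,87],[0,0,0,0.14,0,0,87],[0,0,0,0.14,0,0,87]]'
python3 -m creep '[[0,0,0,0.14,0,0,87],[0,0,0,0.12,0,0,87],[0,0,0,0,0,0,87],[0,0,0,0,0,0,87]]'
python3 - <<'E'
from h import *
plan(421,-124,100,10.6)
E
```

```text
time: 41.15
position: [0.5184, -0.1602, 0.3789]
tool_rot: [0.335, 1.545, -0.335]
ft_force: [-0.5, -0.2, 0.8]
grip_width: 0.954
time: 41.65
position: [0.5184, -0.1602, 0.3789]
tool_rot: [0.877, 1.387, -0.877]
ft_force: [-0.4, 0.1, 0.5]
grip_width: 1.002
time: 42.05
position: [0.5178, -0.1608, 0.3789]
tool_rot: [1.067, 1.294, -1.067]
ft_force: [0.3, -0.4, -0.4]
grip_width: 1.001
t 42.05 tip [ 517.8 -160.8  196.9] yaw 11.0 down [-0. -0. -1.] F [ 0.3 -0.4 -0.4] w 87.1 j [-0.18  0.11  0.47  1.77 -0.05  1.27  0.49]
 tool-axis tcp shift (before turn) [ 96.9 -88.1 -54.5] after turn [ 96.9 -88.4 -54. ] turn [0.007 0.    0.   ]
```

```bash
python3 -m creep '[[0,-44,-27,0,0,0,87],[0,-44,-27,0,0,0,87],[0,0,0,0,0,0,87],[0,0,0,0,0,0,87],[0,0,0,0,0,0,87]]'
python3 - <<'E'
from h import *
plan(421,-124,20,10.6)
for n in("top","wrist"):
    d=get_image(n); im=d["img"];cv2.imwrite(f'pics/{n}25.png',im[:,:,::-1])
    if n=="wrist":continue
    h=cv2.cvtColor(im,cv2.COLOR_RGB2HSV); H,S,V=h[...,0],h[...,1],h[...,2]
    X,Y=np.meshgrid(range(640),range(400))
    box=lambda a,b,c,e:(X>a)&(X<b)&(Y>c)&(Y<e)
    print("cass",rect(d,((H<6)|(H>174))&(S>150)&box(360,480,200,300),.05))
    print("mat",rect(d,(H>100)&(H<125)&(S>90)&box(425,505,200,275),.0))
E
```

```text
time: 42.55
position: [0.4245, -0.1264, 0.3798]
tool_rot: [1.07, 1.29, -1.068]
ft_force: [0.5, -0.8, 0.1]
grip_width: 1.005
t 42.55 tip [ 424.9 -126.4  197.8] yaw 10.8 down [ 0.002 -0.    -1.   ] F [ 0.5 -0.8  0.1] w 87.5 j [-0.23 -0.14  0.43  1.98  0.06  1.28  0.36]
 tool-axis tcp shift (before turn) [177.8  -3.3  -3.1] after turn [177.8  -3.   -3. ] turn [ 0.003  0.001 -0.002]
cass []
mat [(array([477., 233.]), [482.5, -419.4, 176.2, 132.5, 23.5])]
```

View pics/top25.png

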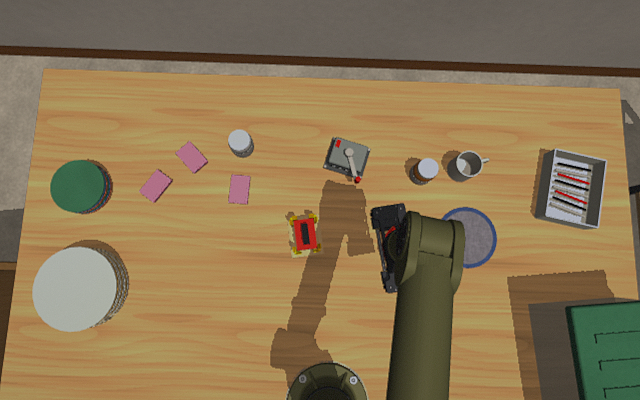

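View pics/wrist25.png

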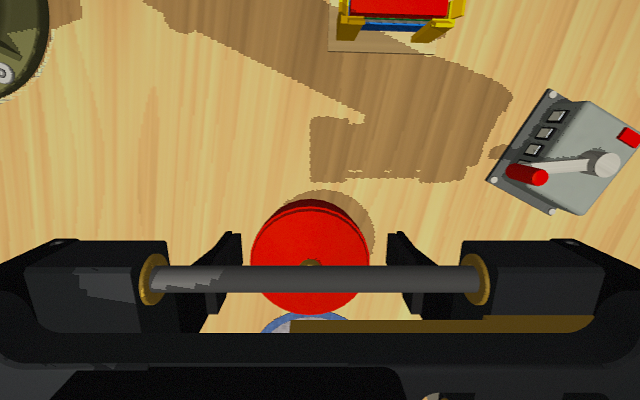

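Run:
```python
from h import *
d=get_image("wrist"); im=d["img"]
h=cv2.cvtColor(im,cv2.COLOR_RGB2HSV); H,S,V=h[...,0],h[...,1],h[...,2]
m=(((H<6)|(H>174))&(S>150)&(V>150)).astype(np.uint8); m[:,:240]=0;m[:,380:]=0;m[:190]=0
ys,xs=np.where(m); print(xs.min(),xs.max(),ys.min(),ys.max())
for z in (.045,.052,.06):
    w=p2w(d,np.c_[xs,ys],z)[:,:2]*1000
    c,r=cv2.minEnclosingCircle(w.astype(np.float32)); print(z,c,r)
print(p2w(d,[(311,263)],.078)*1000)
# low lobe of circle
```

```text
251 369 206 314
0.045 (438.1223449707031, -217.7530059814453) 71.6236572265625
0.052 (437.53704833984375, -214.06011962890625) 70.02894592285156
0.06 (436.86810302734375, -209.83963012695312) 68.20643615722656
[[ 436.70868856 -199.61609042   78.        ]]
```

```bash
python3 -m creep '[[30,-3.5,-4,0,0,0,87],[40,0,0,0,0,0,87],[40,0,0,0,0,0,87],[40,0,0,0,0,0,87],[10,0,0,0,0,0,87]]'
python3 -m creep '[[0,0,0,0,0,0,87],[0,0,0,0,0,0,87],[0,0,0,0,0,0,87],[0,0,0,0,0,0,87]]'
python3 - <<'E'
from h import *
plan(420.6,-125,20,10.8)
d=get_image("wrist"); im=d["img"];cv2.imwrite(f'pics/w26.png',im[:,:,::-1])
E
```

```text
time: 43.2
position: [0.4178, -0.1229, 0.2153]
tool_rot: [1.067, 1.298, -1.076]
ft_force: [-2.0, 0.1, 0.5]
grip_width: 1.002
time: 43.6
position: [0.4203, -0.1232, 0.2207]
tool_rot: [1.072, 1.289, -1.068]
ft_force: [0.1, -0.8, 0.1]
grip_width: 1.001
t 43.6 tip [ 420.9 -123.2   38.7] yaw 10.7 down [ 0.003  0.    -1.   ] F [ 0.1 -0.8  0.1] w 87.1 j [-0.22  0.05  0.46  2.17 -0.03  0.92  0.44]
 tool-axis tcp shift (before turn) [18.7 -0.1  1.8] after turn [18.7 -0.   1.9] turn [-0.001  0.001 -0.003]
```

View pics/w26.png

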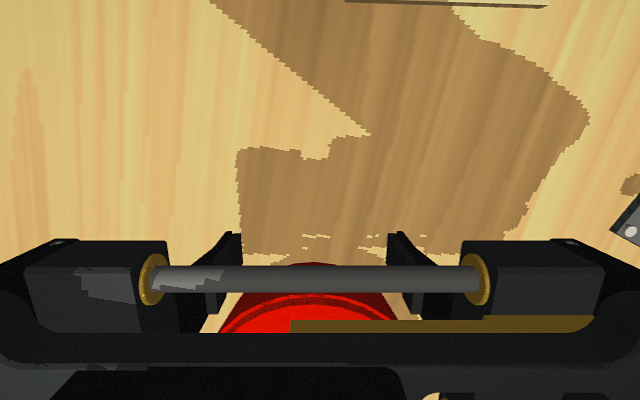

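```bash
python3 -m creep '[[10,0,0,0,0,0,87],[8,0,0,0,0,0,87],[0,0,8,0,0,0,87],[0,0,8,0,0,0,87],[0,0,0,0,0,0,87]]'
python3 -c "
from h import *
plan(461,-337,20,10.8)"
python3 -m creep '[[0,0,8,0,0,0,87],[0,0,8,0,0,0,87],[0,0,10,0,0,0,87],[0,0,10,0,0,0,87],[0,0,10,0,0,0,87]]'
python3 -c "
from h import *
plan(461,-337,20,10.8)
d=get_image('side'); im=d['img'];cv2.imwrite(f'pics/s27.png',im[:,:,::-1])"
```

```text
time: 44.15
position: [0.4226, -0.1403, 0.2012]
tool_rot: [1.071, 1.29, -1.072]
ft_force: [-0.1, -0.6, -0.2]
grip_width: 0.998
t 44.15 tip [ 422.7 -140.5   19.2] yaw 10.6 down [ 0.001 -0.001 -1.   ] F [-0.1 -0.6 -0.2] w 86.8 j [-0.19  0.1   0.47  2.17 -0.06  0.88  0.5 ]
 tool-axis tcp shift (before turn) [ -0.6   1.6 200.4] after turn [ -0.8   0.9 200.4] turn [-0.004  0.001 -0.   ]
time: 44.65
position: [0.431, -0.1833, 0.201]
tool_rot: [1.072, 1.295, -1.069]
ft_force: [-1.0, 5.0, 1.6]
grip_width: 1.001
t 44.65 tip [ 430.8 -182.7   19. ] yaw 10.8 down [-0.001  0.003 -1.   ] F [-1.   5.   1.6] w 87.1 j [-0.13  0.16  0.51  2.12 -0.1   0.89  0.63]
 tool-axis tcp shift (before turn) [ -1.4   0.8 156.6] after turn [ -1.    0.7 156.6] turn [-0.001 -0.003  0.   ]
```

View pics/s27.png

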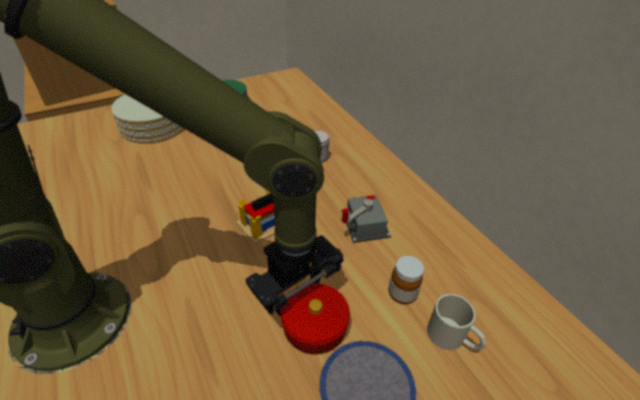

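```bash
python3 -m creep '[[0,0,10,0,0,0,87],[0,0,10,0,0,0,87],[0,0,10,0,0,0,87],[0,0,10,0,0,0,87],[0,0,10,0,0,0,87]]'
python3 -m creep '[[0,0,10,0,0,0,87],[0,0,10,0,0,0,87],[0,0,10,0,0,0,87],[0,0,10,0,0,0,87],[0,0,10,0,0,0,87]]'
python3 -m creep '[[0,0,8,0,0,0,87],[0,0,8,0,0,0,87],[0,0,4,0,0,0,87],[0,0,0,0,0,0,87],[0,0,0,0,0,0,87]]'
python3 -c "
from h import *
plan(461,-337,20,10.8)
d=get_image('side'); im=d['img'];cv2.imwrite(f'pics/s28.png',im[:,:,::-1])
d=get_image('top'); im=d['img'];cv2.imwrite(f'pics/t28.png',im[:,:,::-1])"
```

```text
time: 45.2
position: [0.4403, -0.232, 0.201]
tool_rot: [1.071, 1.295, -1.069]
ft_force: [-1.0, 6.7, 3.5]
grip_width: 1.002
time: 45.7
position: [0.4497, -0.281, 0.201]
tool_rot: [1.072, 1.296, -1.068]
ft_force: [-1.1, 6.6, 4.2]
grip_width: 0.999
time: 46.2
position: [0.4533, -0.3015, 0.201]
tool_rot: [1.07, 1.292, -1.07]
ft_force: [-0.8, 3.0, 2.3]
grip_width: 0.999
t 46.2 tip [ 453.3 -301.4   19. ] yaw 10.7 down [-0.     0.001 -1.   ] F [-0.8  3.   2.3] w 86.9 j [ 0.06  0.32  0.55  1.94 -0.21  0.93  0.9 ]
 tool-axis tcp shift (before turn) [-1.   1.  36.3] after turn [-1.   0.9 36.3] turn [-0.001 -0.001 -0.   ]
```

View pics/s28.png

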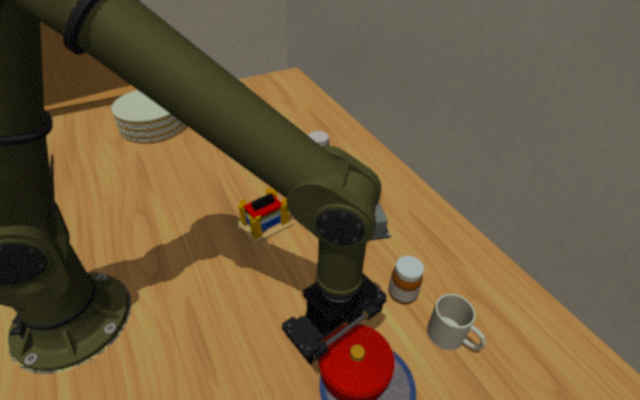

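View pics/t28.png

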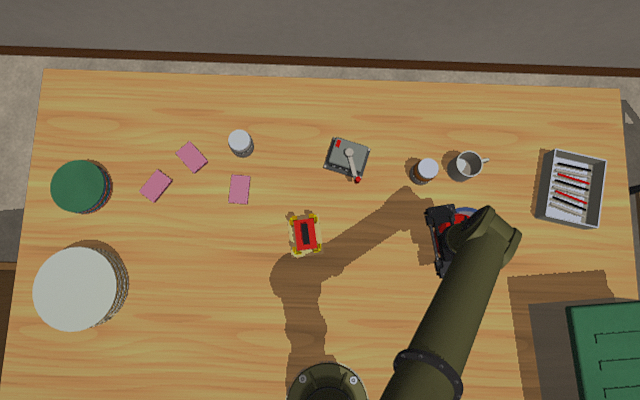

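```bash
python3 -c "
from h import *
d=get_image('side'); print(p2w(d,[(357,352)],.078)*1000)"
python3 -m creep '[[0,0,8,0,0,0,87],[0,0,8,0,0,0,87],[0,0,8,0,0,0,87],[0,0,6,0,0,0,87],[0,0,5,0,0,0,87]]'
python3 -m creep '[[0,0,0,0,0,0,87],[0,0,0,0,0,0,87]]'
python3 -c "
from h import *
plan(461,-337,20,10.8)
d=get_image('side'); im=d['img'];cv2.imwrite(f'pics/s29.png',im[:,:,::-1])
h=cv2.cvtColor(im,cv2.COLOR_RGB2HSV); H,S,V=h[...,0],h[...,1],h[...,2]
m=((H>15)&(H<32)&(S>120));m[:330]=0;m[:,:310]=0;m[:,450:]=0
ys,xs=np.where(m);print(xs.mean(),ys.mean(),len(xs))"
```

```text
[[ 463.86218777 -367.06063319   78.        ]]
time: 46.85
position: [0.4596, -0.3358, 0.2009]
tool_rot: [1.071, 1.294, -1.07]
ft_force: [-1.6, 6.7, 3.2]
grip_width: 1.002
time: 47.05
position: [0.4596, -0.3364, 0.201]
tool_rot: [1.07, 1.291, -1.071]
ft_force: [0.9, 2.4, 0.7]
grip_width: 0.998
t 47.05 tip [ 459.6 -336.5   19. ] yaw 10.7 down [ 0.    -0.001 -1.   ] F [0.9 2.4 0.7] w 86.8 j [ 0.12  0.38  0.55  1.88 -0.24  0.95  0.96]
 tool-axis tcp shift (before turn) [-1.   1.3  0.8] after turn [-1.   1.3  0.8] turn [-0.002  0.001  0.   ]
409.93087971274684 363.6765409934171 3342
```

View pics/s29.png

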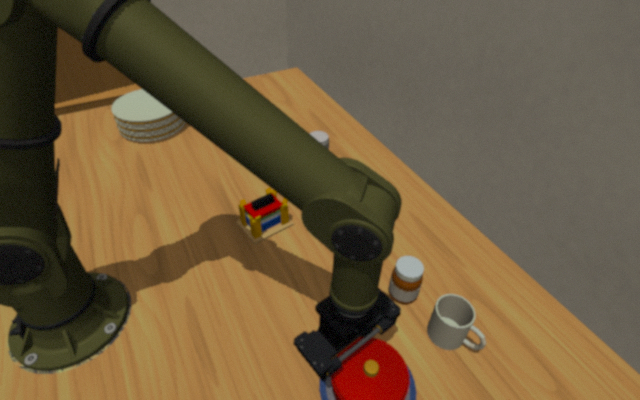

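```bash
python3 -m creep '[[0,0,-8,0,0,0,87],[0,0,-20,0,0,0,87],[0,0,-30,0,0,0,87],[-30,0,-20,0,0,0,87],[-45,0,0,0,0,0,87]]'
python3 -m creep '[[-45,0,0,0,0,0,87],[-45,0,0,0,0,0,60],[0,0,-45,0,0,0,30],[0,0,-45,0,0,0,0],[0,0,-45,0,0,0,0]]'
python3 -m creep '[[0,0,-20,0,0,0,0],[0,0,0,0,0,0,0],[0,0,0,0,0,0,0],[0,0,0,0,0,0,0]]'
python3 - <<'E'
from h import *
d=get_image("top"); im=d["img"];cv2.imwrite('pics/t30.png',im[:,:,::-1])
h=cv2.cvtColor(im,cv2.COLOR_RGB2HSV); H,S,V=h[...,0],h[...,1],h[...,2]
X,Y=np.meshgrid(range(640),range(400))
box=lambda a,b,c,e:(X>a)&(X<b)&(Y>c)&(Y<e)
print("cass",rect(d,((H<6)|(H>174))&(S>150)&box(400,530,180,300),.05))
print("mat",rect(d,(H>100)&(H<125)&(S>90)&box(425,505,200,275),.0))
plan(633.5,-94.7,190,117)
E
```

```text
time: 47.6
position: [0.4437, -0.2561, 0.274]
tool_rot: [1.067, 1.3, -1.07]
ft_force: [1.2, -0.6, 0.0]
grip_width: 0.996
time: 48.1
position: [0.4194, -0.126, 0.3666]
tool_rot: [1.072, 1.288, -1.07]
ft_force: [0.3, 0.7, 0.2]
grip_width: 0.719
time: 48.5
position: [0.4164, -0.1087, 0.3662]
tool_rot: [1.072, 1.29, -1.072]
ft_force: [-0.3, -0.4, -0.6]
grip_width: 0.354
cass [(array([472., 236.]), [473.7, -400.1, 136.7, 134.6, 5.7])]
mat [(array([460., 212.]), [543.1, -380.6, 133.4, 31.5, -74.4]), (array([470., 263.]), [401.9, -411.9, 122.7, 29.5, -84.2])]
t 48.55 tip [ 416.5 -108.8  184.1] yaw 10.6 down [ 0.    -0.001 -1.   ] F [-0.4  0.9  0.8] w 26.9 j [-0.23 -0.15  0.39  2.03  0.06  1.26  0.32]
 tool-axis tcp shift (before turn) [ -5.9 216.   26. ] after turn [  -5.9   86.1 -199.8] turn [ 1.284e+00  0.000e+00 -1.000e-03]
```

View pics/t30.png

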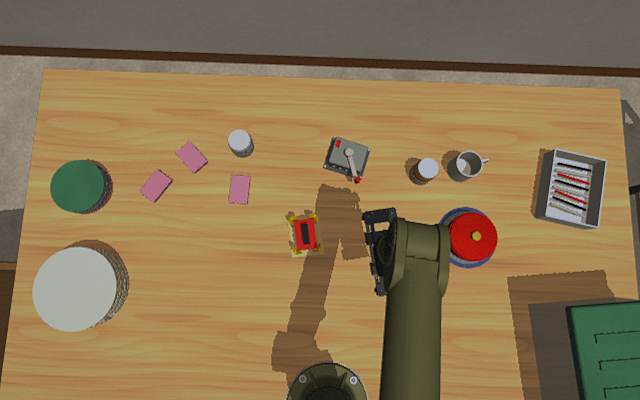

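```bash
python3 -m creep '[[-1,43,5,0,0,0,0],[-1,43,5,0,0,0,0],[-1,43,5,0,0,0,0],[-1,43,5,0,0,0,0],[-1,43,5,0,0,0,0]]'
python3 -m creep '[[0,0,0,-0.143,0,0,0],[0,0,0,-0.143,0,0,0],[0,0,0,-0.143,0,0,0],[0,0,0,-0.143,0,0,0],[0,0,0,-0.143,0,0,0]]'
python3 -m creep '[[0,0,0,-0.143,0,0,0],[0,0,0,-0.143,0,0,0],[0,0,0,-0.143,0,0,0],[0,0,0,-0.143,0,0,0],[0,0,0,-0.143,0,0,0]]'
python3 -m creep '[[0,0,0,-0.143,0,0,0],[0,0,0,-0.143,0,0,0],[0,0,0,-0.141,0,0,0],[0,0,0,0,0,0,0],[0,0,0,0,0,0,0]]'
python3 - <<'E'
from h import *
plan(633.5,-94.7,78,117)
d=get_image("wrist"); im=d["img"];cv2.imwrite('pics/w31.png',im[:,:,::-1])
E
```

```text
time: 49.05
position: [0.6342, -0.0931, 0.3705]
tool_rot: [1.071, 1.29, -1.072]
ft_force: [0.2, -0.8, 1.2]
grip_width: 0.001
time: 49.55
position: [0.6326, -0.0935, 0.3704]
tool_rot: [0.52, 1.508, -0.522]
ft_force: [0.2, -0.4, -0.4]
grip_width: 0.004
time: 50.05
position: [0.6325, -0.0935, 0.3704]
tool_rot: [-0.04, 1.571, 0.038]
ft_force: [-0.4, 0.7, -0.9]
grip_width: 0.003
time: 50.55
position: [0.6324, -0.093, 0.3706]
tool_rot: [-0.367, 1.54, 0.367]
ft_force: [0.4, 1.3, -0.5]
grip_width: 0.008
t 50.55 tip [632.3 -93.1 188.6] yaw 116.8 down [-0. -0. -1.] F [ 0.4  1.3 -0.5] w 0.7 j [-0.02  0.31  0.16  1.53 -0.05  1.3   2.18]
 tool-axis tcp shift (before turn) [110.6  -2.    0.3] after turn [110.6  -2.    0.2] turn [-0.003 -0.001  0.   ]
```

View pics/w31.png

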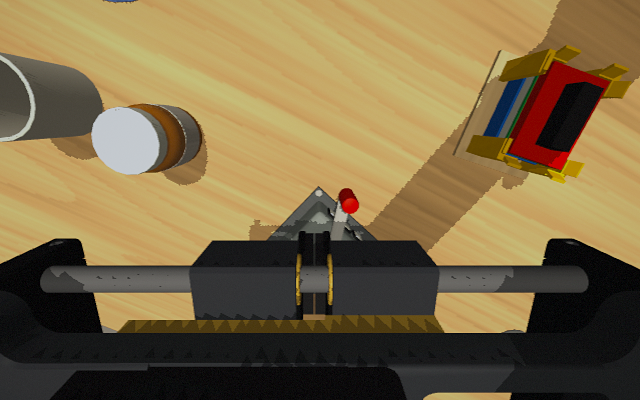

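Lever home (knob at 348,200), stack flush. Same swing again.

```bash
python3 -m creep '[[30,-2,0,0,0,0,0],[40,0,0,0,0,0,0],[30,0,0,0,0,0,0],[12,0,0,0,0,0,0],[0,0,0,0,0,0,0]]'
python3 -m creep '[[0,0,0,0,0,0,0],[0,0,0,0,0,0,0],[0,0,0,0,0,0,0]]'
python3 -c "
from h import *
plan(633.5,-94.7,78,117)"
python3 -m creep '[[0,8,-1.5,0.095,0,0,0],[0,8,-1.5,0.095,0,0,0],[0,8,-1.5,0.095,0,0,0],[0,8,-1.5,0.095,0,0,0],[0,0,0,0,0,0,0]]'
python3 -c "
from h import *
plan(617,-65.7,78)"
```

```text
time: 51.1
position: [0.6326, -0.0936, 0.2572]
tool_rot: [-0.369, 1.543, 0.371]
ft_force: [-0.0, 0.3, -0.3]
grip_width: 0.008
time: 51.4
position: [0.6339, -0.0938, 0.261]
tool_rot: [-0.371, 1.536, 0.37]
ft_force: [1.1, -0.4, 0.1]
grip_width: 0.009
t 51.4 tip [634.5 -93.8  79. ] yaw 117.1 down [ 0.003 -0.    -1.   ] F [ 1.1 -0.4  0.1] w 0.7 j [-0.01  0.4   0.15  1.65 -0.06  1.1   2.2 ]
 tool-axis tcp shift (before turn) [ 1.  -0.7 -0.8] after turn [ 1.  -0.7 -0.8] turn [0.002 0.003 0.002]
time: 51.9
position: [0.6175, -0.0646, 0.2604]
tool_rot: [-0.074, 1.567, 0.074]
ft_force: [0.0, -1.3, 0.8]
grip_width: 0.004
t 51.9 tip [617.9 -64.6  78.4] yaw 95.4 down [ 0.002  0.    -1.   ] F [ 0.  -1.3  0.8] w 0.3 j [-0.1   0.37  0.2   1.7  -0.08  1.08  1.79]
 tool-axis tcp shift (before turn) [ 0.4 -1.  -0.6] after turn [ 0.4 -1.  -0.6] turn [0.    0.002 0.   ]
```

```bash
python3 -m creep '[[0,8,-1.2,0.095,0,0,0],[0,8,-1.2,0.095,0,0,0],[0,8,-1.2,0.095,0,0,0],[0,8,-1.2,0.095,0,0,0],[0,8,-1.2,0.095,0,0,0]]'
python3 -m creep '[[0,8,-1.2,0.095,0,0,0],[0,8,-1.2,0.095,0,0,0],[0,8,-1.2,0.095,0,0,0],[0,8,-1.2,0.095,0,0,0],[0,0,0,0,0,0,0]]'
python3 -m creep '[[0,4,-0.6,0.04,0,0,0],[0,3,-0.5,0.03,0,0,0],[0,0,0,0,0,0,0],[0,0,0,0,0,0,0]]'
python3 -c "
from h import *
plan(641,20,78)
d=get_image('wrist');cv2.imwrite('pics/w32.png',d['img'][:,:,::-1])"
python3 -m creep '[[0,2,-0.3,0,0,0,0],[0,2,-0.3,0,0,0,0],[0,0,0,0,0,0,0],[0,0,0,0,0,0,0]]'
python3 -c "
from h import *
plan(641,20,78)"
```

```text
time: 52.4
position: [0.6157, -0.0267, 0.2603]
tool_rot: [0.301, 1.547, -0.302]
ft_force: [-0.0, -2.7, 1.8]
grip_width: 0.007
time: 52.9
position: [0.6276, 0.0041, 0.2599]
tool_rot: [0.593, 1.486, -0.594]
ft_force: [-0.4, -3.5, 2.5]
grip_width: 0.008
time: 53.3
position: [0.6302, 0.0074, 0.2598]
tool_rot: [0.646, 1.473, -0.651]
ft_force: [-4.5, -3.9, 5.7]
grip_width: 0.009
t 53.3 tip [629.7   6.9  77.8] yaw 42.5 down [-0.003 -0.003 -1.   ] F [-4.5 -3.9  5.7] w 0.8 j [-0.31  0.39  0.32  1.68 -0.13  1.09  0.79]
 tool-axis tcp shift (before turn) [-0.3 16.5 -2. ] after turn [-0.2 16.5 -2. ] turn [0.    0.    0.004]
time: 53.75
position: [0.6315, 0.0085, 0.2597]
tool_rot: [0.644, 1.476, -0.656]
ft_force: [-10.1, -7.8, 8.9]
grip_width: 0.004
t 53.75 tip [630.2   7.6  77.7] yaw 42.4 down [-0.007 -0.005 -1.   ] F [-10.1  -7.8   8.9] w 0.4 j [-0.31  0.4   0.32  1.67 -0.13  1.1   0.78]
 tool-axis tcp shift (before turn) [-0.4 14.8 -2.1] after turn [-0.3 14.8 -2.1] turn [-0.    -0.001  0.009]
```

View pics/w32.png

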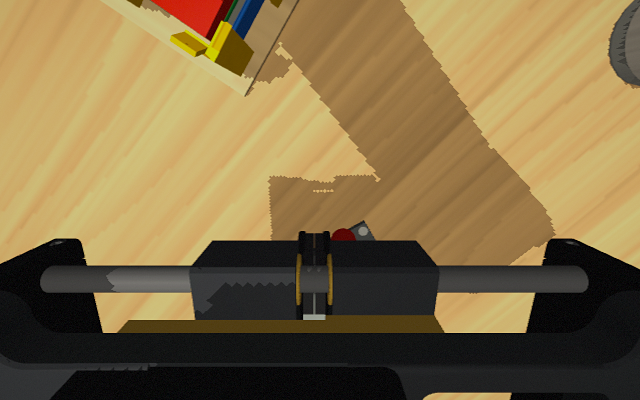

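At the stop again (force climbing without motion). A little extra, then back off and away.

```bash
python3 -m creep '[[0,2,0,0,0,0,0],[0,1,0,0,0,0,0],[0,0,0,0,0,0,0],[0,0,0,0,0,0,0]]'
python3 -m creep '[[0,-10,1,-0.05,0,0,0],[0,-8,1.2,-0.095,0,0,0],[0,-8,1.2,-0.095,0,0,0],[0,-8,1.2,-0.095,0,0,0],[0,-8,1.2,-0.095,0,0,0]]'
python3 -m creep '[[0,-8,1.2,-0.095,0,0,0],[0,-8,1.2,-0.095,0,0,0],[0,-8,1.2,-0.095,0,0,0],[0,-8,1.2,-0.095,0,0,0],[0,0,0,0,0,0,0]]'
python3 -m creep '[[0,-11,4,-0.1,0,0,0],[0,-11,3,-0.1,0,0,0],[0,-11,1,-0.1,0,0,0],[0,-11,0,-0.1,0,0,0],[0,-4,0,-0.1,0,0,0]]'
python3 -m creep '[[0,0,0,0,0,0,0],[0,0,0,0,0,0,0],[-30,0,0,0,0,0,0],[-45,0,0,0,0,0,0],[-45,0,0,0,0,0,0]]'
python3 -m creep '[[0,0,-45,0,0,0,0],[0,0,-40,0,0,0,0],[0,0,0,0,0,0,0],[0,0,0,0,0,0,0],[0,0,0,0,0,0,0]]'
python3 -c "
from h import *
plan(633,-94.7,78,117)
for n in('top','side'):
    d=get_image(n);cv2.imwrite(f'pics/{n}33.png',d['img'][:,:,::-1])
"
```

```text
time: 54.15
position: [0.6327, 0.0092, 0.2596]
tool_rot: [0.643, 1.479, -0.659]
ft_force: [-15.5, -10.0, 12.7]
grip_width: 0.006
time: 54.65
position: [0.6138, -0.0223, 0.2596]
tool_rot: [0.309, 1.547, -0.31]
ft_force: [0.2, -2.6, 0.9]
grip_width: 0.002
time: 55.15
position: [0.6105, -0.055, 0.2597]
tool_rot: [0.016, 1.569, -0.018]
ft_force: [0.1, -2.3, 0.2]
grip_width: 0.006
time: 55.65
position: [0.6255, -0.0999, 0.2591]
tool_rot: [-0.377, 1.538, 0.378]
ft_force: [-1.0, -0.2, -0.2]
grip_width: 0.003
time: 56.15
position: [0.625, -0.0981, 0.3797]
tool_rot: [-0.373, 1.54, 0.375]
ft_force: [1.0, 0.8, 0.4]
grip_width: 0.004
time: 56.65
position: [0.5507, -0.1369, 0.3792]
tool_rot: [-0.375, 1.537, 0.376]
ft_force: [0.3, -0.0, -0.3]
grip_width: 0.005
t 56.65 tip [ 550.8 -136.7  197.2] yaw 117.5 down [ 0.001  0.001 -1.   ] F [ 0.3 -0.  -0.3] w 0.4 j [ 0.03  0.16  0.18  1.7  -0.03  1.28  2.27]
 tool-axis tcp shift (before turn) [119.3  -0.6  92.4] after turn [119.2   0.2  92.5] turn [ 0.008  0.001 -0.   ]
```

View pics/top33.png

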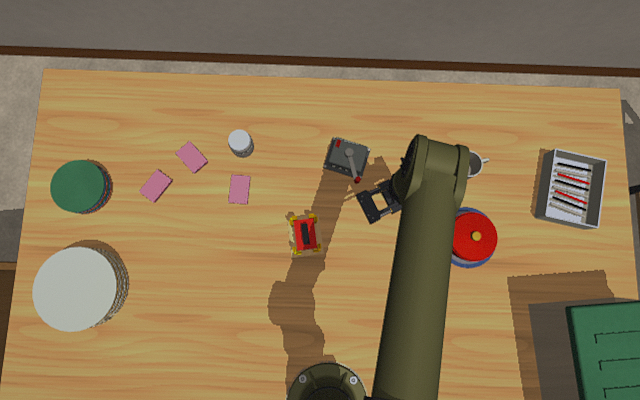

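View pics/side33.png

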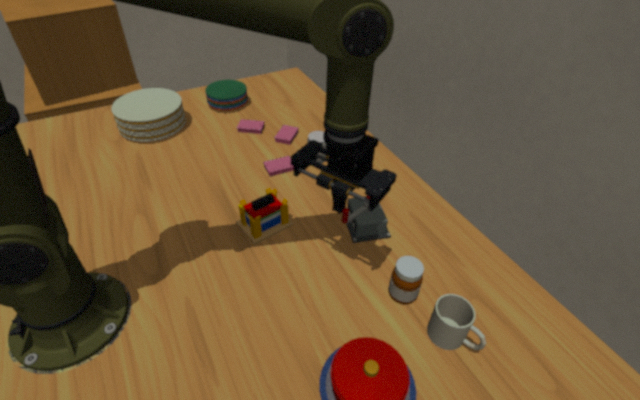

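```bash
python3 -c "
from bench import ctrl; print(ctrl.close_job())"
```

```text
the job is handed in; nothing more can be done
None
```

The job is done and handed in at about 57 s of the 210 s allowed; no verdict came back.

- **Packing:** The blue box, the one white tray present and the red lid are stacked in the jig. The other three trays on the table were pink, so I left them. The last pictures show the stack flush between the corner guides with the lid on top.
- **First swing:** I pushed the lever until it stopped moving while the force kept rising, to about 21 N overall. I then backed off, and the picture afterwards shows the knob back at its rest spot.
- **Casserole:** I slid it about 190 mm with two fingers against its side, without lifting it. It now stands about 1 mm from the mat's centre, with a 20 mm margin. It was not knocked aside at any point I could see.
- **Second swing:** I repeated the same swing to the stop and released it. The lever is home again.

The mug, jar and tin were not touched. In the last pictures the tin, jar and mug stand where they were at the start. I saw no grip slip; finger opening stayed steady through each carry.

Two limits on these checks: the lever angle was never read directly, so "full swing" rests on the force rise and the measured positions. In the final top picture the arm hid part of the casserole's left side, so I relied on its visible edge and its lid knob, which matched the earlier clear view.

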